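Load the vial transport rack and lock its cover

TASK

Pull up the spring knob, slide the rack's cover fully back and let the pin drop into the rear hole; then seat every tablet vial standing on the riser fully home in a bore of its own (any vial in any bore). Finally pull the knob again, slide the cover forward over the vials and let the pin drop into the front hole, so that the cover is locked shut. Leave the calculator where it lies.

Things in the scene. Friction and masses are not known exactly. Their poses are not given: they have to be found in the camera images.
- rack: fixed rack. Origin: on the riser under the middle of its row of bores; x from the bores along the guide tube (away from the robot within 0.2 rad), y along the row, z up. White block 84 (x) x 240 x 42 mm high; four bores at x 0, y -81, -27, 27, 81 mm. Behind, at y = 0, a steel guide tube 24 mm wide to x = 249 mm, top 78 mm above the riser, three index holes in its top 56 mm apart
- cover (a joint): sliding cover, m, grows toward rack +x: 0 = shut in the front hole (its start), 0.056 middle hole, 0.112 rear hole, fully back. Travel -0.010 to 0.122, friction 2 N; locked while the pin is in a hole. Plate 98 x 220 mm, underside 94 mm above the riser (4 mm over seated vials), rear lip to 106 mm; shut it spans rack x -26 to 72 mm, fully back 86 to 184 mm. Its sleeve's top is at 85 mm
- plunger (a joint): height of the spring plunger on the cover's sleeve, m: 0 = pin fully down in a hole, 0.010 = resting on the tube between holes, 0.018 = top of travel. Above 0.010 the cover is free (pull to 0.013 or more). Spring 5 N at 0, 8 N at 0.015. Released within 1.5 mm of a hole it drops in by itself; standing beside a hole, it drops in when the cover is shifted there
- knob (a point): middle of the plunger's round black pull knob, diameter 30 mm, 30 mm high, 124 mm above the riser when the pin is down; it travels with the cover, at rack x = 90 mm + cover, y = 0. The steel collar below it is 20 mm in diameter. Grip it across the rack's y: the cover's rear lip stands 17 mm in front of its axis
- bore0 (a point): centre of the mouth of the bore at rack y = -81 mm, 42 mm above the riser; diameter 42 mm, 36 mm deep
- bore1 (a point): centre of the mouth of the bore at rack y = -27 mm, 42 mm above the riser; diameter 42 mm, 36 mm deep
- bore2 (a point): centre of the mouth of the bore at rack y = 27 mm, 42 mm above the riser; diameter 42 mm, 36 mm deep
- bore3 (a point): centre of the mouth of the bore at rack y = 81 mm, 42 mm above the riser; diameter 42 mm, 36 mm deep
- vial0_mid (a point): centre (half-way up) of a tablet vial standing on the riser (absent in some runs): 84 mm high, amber body 40 mm in diameter, foot chamfered 2.5 mm wide by 4 mm high, flat white cap of 42 mm diameter on the top 24 mm; 120 g with most of it low down, z along its axis. Any vial fits any bore; seated, this point is 48 mm above the riser and 48 mm of the vial shows above the block
- vial1_mid (a point): centre (half-way up) of a tablet vial standing on the riser (absent in some runs): 84 mm high, amber body 40 mm in diameter, foot chamfered 2.5 mm wide by 4 mm high, flat white cap of 42 mm diameter on the top 24 mm; 120 g with most of it low down, z along its axis. Any vial fits any bore; seated, this point is 48 mm above the riser and 48 mm of the vial shows above the block
- vial2_mid (a point): centre (half-way up) of a tablet vial standing on the riser (absent in some runs): 84 mm high, amber body 40 mm in diameter, foot chamfered 2.5 mm wide by 4 mm high, flat white cap of 42 mm diameter on the top 24 mm; 120 g with most of it low down, z along its axis. Any vial fits any bore; seated, this point is 48 mm above the riser and 48 mm of the vial shows above the block
- vial3_mid (a point): centre (half-way up) of a tablet vial standing on the riser (absent in some runs): 84 mm high, amber body 40 mm in diameter, foot chamfered 2.5 mm wide by 4 mm high, flat white cap of 42 mm diameter on the top 24 mm; 120 g with most of it low down, z along its axis. Any vial fits any bore; seated, this point is 48 mm above the riser and 48 mm of the vial shows above the block
- riser: fixed steel bench riser on which rack, vials and calculator stand: a flat top 410 (x) x 770 (y) mm, 70 mm above the table; origin on the table under its middle; all heights above the riser are from this top
- desk_calculator: desk calculator lying loose among the vials, 122 x 74 x 17 mm, origin under its middle; not part of the job, leave it
There are look-alikes about, which are no part of the job. What is shaped like the part that bears vial1_mid but green is not meant.

How it is judged:
By the outcome, as a careful person would: the job done as asked, in the order asked, and still so for the second after the job is handed in, with the robot touching nothing.
Of vial0, vial1, vial2, vial3 only 3 to 4 are there at a start; the rules pass over those that are not, and their reading is None.
At some moment in a run one of vial0, vial1, vial2, vial3 may be knocked a few centimetres aside while the robot is not near it.
It also fails if it takes over 200 s, if anything falls off the work surface, if the arm or the gripper's body presses on something with over 40 N, if the wrist force passes 120 N, or if a joint passes its speed limit or range.

ROBOT

A 7-joint arm with a two-finger parallel gripper is mounted at the origin on a cart in front of the work surface, level with it; the furniture and walls round the work are solid. World frame = base frame: x ahead of the robot, y to its left, z up, the work surface at z = 0. Lengths are in m, angles in rad, forces in N, time in s.
With the tool pointing down it reaches from about 0.4 to 0.875 m from the base axis. Payload 19.3 kg.
Tool frame: the origin (TCP) lies midway between the tips of the shut fingers; the grasp point (between the pads) lies 19 mm behind it; x points along the fingers, y is the direction in which the jaws open and shut, and the axes are right-handed (so a half turn about x gives the same grasp; the last joint's range is limited). The gripper opens to 85 mm and grips with 20 to 120 N. Pads are 22 mm wide; open, the fingers measure 114 mm over their backs; the gripper's body (76 mm by 85 mm) begins 54 mm behind the grasp point. The pads swing forward as they close: fully open they stand 13 mm farther back than shut.
Start: joints at [-1.375, 0.521, -0.036, 1.599, 0.021, 1.021, -0.113], TCP at [0.164, 0.603, 0.231] pointing down, gripper open.
Joint ranges: [-2.91, 2.91], [-0.3, 2.13], [-1.5, 1.42], [0.17, 2.43], [-1.26, 4.41], [0.16, 1.93], [-2.52, 2.52]. Speed limits (rad/s): [1.89, 1.89, 2.39, 2.39, 3.01, 3.01, 3.01].

INTERFACE

Orientations are given as [roll, pitch, yaw] about the fixed x, y, z axes, in that order (R = Rz(yaw) Ry(pitch) Rx(roll)).
In Python, from workcell import bot gives the robot as it stands. The module is installed in compiled form; this text tells all that it offers.
- The arm moves only by the tool servo_tool, never from a script. Its argument "targets" is a list of rows, each an object of numbers: "x", "y", "z": the shift along the tool's x, y, z as a fraction of full scale; "wx", "wy", "wz": the turn, a rotation vector about the tool's x, y, z as a fraction of full scale. A call has 1 to 12 rows; each row is the pose to reach, as a shift and turn from the pose measured when the call began, along the tool's axes at that moment, turning the shorter way round; what a row does not reach only later rows make up. Full scale, the value 1, is 40 cm for a shift and 360 degrees for a turn. A row lasts 1/8 s, in which the tool goes at most 62.5 mm and 10.7 degrees, less where a joint would pass 70% of its speed; a pose out of reach is approached as far as the arm can. A call with a number of a shift or a turn outside -1 to 1 is refused whole. A call with a gripper value outside its range is refused whole. "grip" is the gripper command: -1 is shut, 1 is fully open, values between are in proportion, set as the call begins (left out, the last holds). The fingers move at their own pace and stop on an object; "squeeze" is the grip in N (left out, the last holds). Time passes only in rows, so rows that repeat a pose let the fingers close. It gives the time, the measured TCP pose, the force and the opening at its end, in the units of the state.
- bot.observe(): the state, without advancing time (a new reading comes with each control period).
- bot.grab_frame(name): name is "scene" or "top" or "wrist"; returns (picture, depth): 420x560x3 uint8, red, green, blue; 420x560 float32, m along the optical axis (not along the pixel's ray), 0 where there is no reading.
- bot.get_calibration(name): a dict with "intrinsics" (3x3 intrinsics, pixels), "R" (3x3) and "t" (3): a world point X has camera coordinates R X + t. Camera axes: x right, y down, z forward; pixel columns grow to the right and rows downward; lengths in m; the calibration is good to about 2 mm. A picture is of the moment at which its call begins: read the wrist's pose just before it. get_calibration takes no time and is no camera call; for the wrist camera it gives the pose at the moment of the call.
- bot.job_done(): hands the job in, once; it reports no verdict.
Trained networks look in the newest picture that a camera, given by its name, has taken for a name from the list of things; names that differ only in an ending like _2 or _b are one class to them, and where a whole thing is asked for, a point or a joint stands for the part that bears it (a point fixed in the world has none). Each returns a list of dicts, best first, with "confidence" (0 to 1); they miss things now and then, are a little off and sometimes report something else, mostly with a low value. They report only what shows in the picture. A call takes as long as a camera call. They do not tell look-alikes from the thing itself.
- bot.trace(camera, target): "mask" (420x560 bool, what is visible of it) and "pixel" ([column, row] in pixels, amid what is visible of it).
The state is a dict: "clock": time; "qpos": joint angles; "qd": joint speeds; "joint_efforts": joint torques, N m; "position": TCP position; "tool_rot": TCP orientation; "force": force on the tool from outside, world axes, zero at the start; "moment": the same for the moment, N m; "grip_width": finger opening in m.
Only numpy, scipy, OpenCV 4.12 (cv2) and the standard library are available. Lean on these libraries where they do the work, as an engineer would, in place of code of your own. Each camera call takes 0.05 s, during which the arm holds its last target. There are 200 camera calls.

## Working session

There is one attempt and no reset: what is moved stays moved. The work goes in short steps, Python scripts to look and compute and a tool call to move; the robot and the scene stay as the last step left them, time stands still between calls to the robot, and variables do not carry over. Pictures are saved under pics/ and viewed, on a budget of 14 in all, crops included, one or two more only if the job needs it, and the job is handed in when it is done.

Besides the shell and the picture viewer there is one more tool, called after "Emit:" as name(argument=value, ...), one argument or row to a line, values as JSON. servo_tool: Moves the arm, as the interface text tells. Shift numbers are shares of 40 cm and turn numbers shares of 360 degrees, none past 1 either way. Its arguments: {"type":"object","properties":{"targets":{"type":"array"},"grip":{"type":"number"},"squeeze":{"type":"number"}},"required":["targets"]}

```bash
mkdir -p pics; cat > h.py <<'E'
import numpy as np, cv2
from workcell import bot
from scipy.spatial.transform import Rotation as Ro
def grab(n):
    c=bot.get_calibration(n); p,d=bot.grab_frame(n); return p,d,c
def pts(d,c):
    K=np.array(c["intrinsics"]);R=np.array(c["R"]);t=np.array(c["t"])
    v,u=np.mgrid[:d.shape[0],:d.shape[1]]
    X=np.stack([(u-K[0,2])/K[0,0]*d,(v-K[1,2])/K[1,1]*d,d],-1)
    W=(X-t)@R; W[d==0]=np.nan
    return W
def proj(X,c):
    x=np.array(c["R"])@np.array(X)+np.array(c["t"]); k=np.array(c["intrinsics"])@x; return k[:2]/k[2]
def save(n,p): cv2.imwrite('pics/'+n+'.png',p[...,::-1])
def pose():
    s=bot.observe(); return np.array(s["position"]),s
E
python3 - <<'E'
from h import *
s=bot.observe(); print({k:np.round(v,3).tolist() for k,v in s.items()})
a=[]
for n in ["scene","top"]:
    p,d,c=grab(n); a.append(p); np.savez('/tmp/'+n,p=p,d=d,W=pts(d,c)); print(n,np.round(c["R"],3).tolist(),np.round(c["t"],3))
    save(n,cv2.resize(p,(784,588)))
E
```

```text
{'clock': 0.0, 'qpos': [-1.375, 0.522, -0.036, 1.6, 0.021, 1.021, -0.113], 'qd': [0.0, 0.0, 0.001, -0.001, -0.0, -0.0, 0.001], 'joint_efforts': [0.001, -92.71, 1.98, -36.993, 0.018, 0.008, 0.0], 'position': [0.164, 0.603, 0.231], 'tool_rot': [-1.538, 1.57, -1.804], 'force': [0.268, -0.184, 0.788], 'moment': [-0.05, -0.0, -0.028], 'grip_width': 0.086}
scene [[0.783, -0.622, 0.024], [-0.289, -0.396, -0.872], [0.552, 0.675, -0.49]] [-0.223  0.31   1.147]
top [[-0.017, -1.0, -0.0], [-0.991, 0.017, -0.133], [0.133, -0.002, -0.991]] [0.187 0.465 1.497]
```

View pics/scene.png

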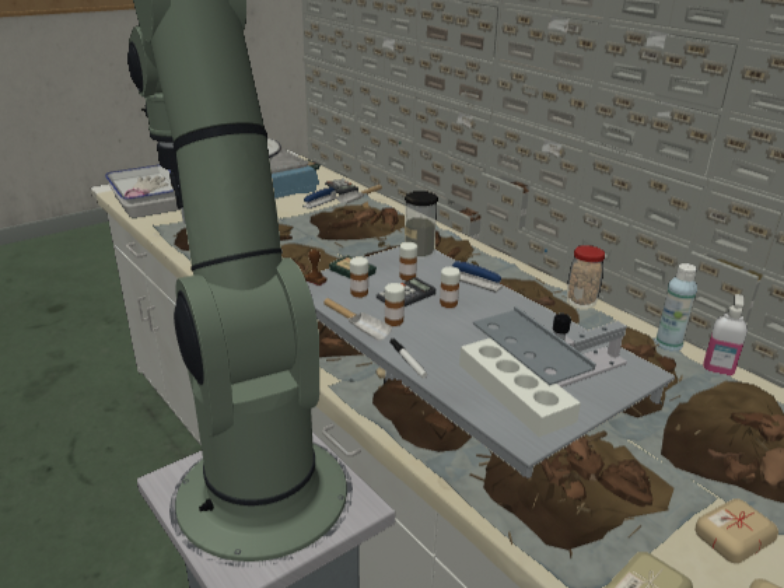

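View pics/top.png

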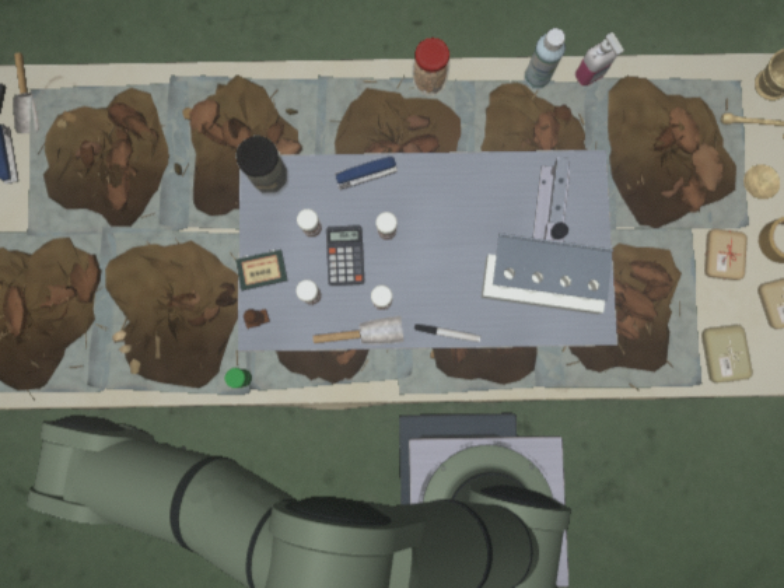

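Both views show four amber, white-capped vials, at top-view pixels (308,220), (386,224), (306,292) and (381,297). The candidate look-alikes are the green-capped one on the bench at (236,378), which is excluded, and the big dark jar at (262,165). The rack is at (550,275) and the black knob at (560,231).

```bash
cat > m.py <<'E'
from h import *
def caps(W,p,zt=0.154,mask=None):
    m=(np.abs(W[...,2]-zt)<0.006)&(p.min(-1)>140)&((p.max(-1).astype(int)-p.min(-1))<40)
    n,l,s,ce=cv2.connectedComponentsWithStats(m.astype(np.uint8))
    out=[]
    for i in range(1,n):
        if s[i,4]<40: continue
        q=W[l==i]; out.append((s[i,4],ce[i].round(1),q.mean(0).round(4),(np.percentile(q,98,0)-np.percentile(q,2,0)).round(3)))
    return out
E
python3 - <<'E'
from m import *
z=np.load('/tmp/top.npz');p,d,W=z['p'],z['d'],z['W']
for o in caps(W,p): print(*o)
print('riser z',np.nanmedian(W[170:200,320:330,2]))
pd=p.astype(int)
# knob
m=(p.max(-1)<60)&(np.abs(W[...,2]-0.209)<0.008); q=W[m]; print('knob',len(q),q.mean(0),np.ptp(q,0))
# block white top
m=(np.abs(W[...,2]-0.112)<0.006)&(p.min(-1)>150); m[:, :330]=0; q=W[m][:,:2]; print('block',len(q)); 
r=cv2.minAreaRect(q.astype(np.float32)); print(r)
# plate top
m=(np.abs(W[...,2]-0.167)<0.008); m[:,:330]=0
q=W[m]; r=cv2.minAreaRect(q[:,:2].astype(np.float32)); print('plate',len(q),r,np.median(q[:,2]))
# other tall things on riser
m=(W[...,2]>0.082);v,u=np.where(m)
n,l,s,ce=cv2.connectedComponentsWithStats(m.astype(np.uint8))
for i in range(1,n):
    if s[i,4]>30: q=W[l==i]; print(ce[i].round(),s[i,4],q.min(0).round(3),q.max(0).round(3))
E
```

```text
49 [389.1  37.7] [ 0.9163 -0.1259  0.1557] [0.028 0.037 0.009]
174 [219.1 155.9] [0.5847 0.3537 0.1533] [0.038 0.038 0.009]
169 [275.7 158. ] [0.5764 0.1992 0.1533] [0.039 0.037 0.01 ]
180 [218.8 206.6] [0.445  0.3548 0.1538] [0.036 0.036 0.011]
180 [272.  210.4] [0.4321 0.2112 0.1533] [0.036 0.038 0.01 ]
riser z 0.06972729868481013
knob 106 [0.47750771 0.06591136 0.20875897] [0.63379631 0.6118495  0.01575219]
block 908
((0.6870385408401489, -0.1512858122587204), (0.24053950607776642, 0.5521925687789917), 80.92374420166016)
plate 2977 ((0.49561235308647156, -0.12138696014881134), (0.22242499887943268, 0.9401712417602539), 80.31826782226562) 0.1677799781286361
[391.  36.] 575 [ 0.902 -0.167  0.083] [ 0.957 -0.109  0.2  ]
[431.  37.] 440 [ 0.904 -0.286  0.082] [ 0.962 -0.222  0.183]
[308.  43.] 706 [0.886 0.064 0.082] [0.963 0.138 0.151]
[187. 117.] 1131 [0.653 0.401 0.082] [0.732 0.48  0.231]
[260. 121.] 409 [0.665 0.18  0.083] [0.727 0.305 0.12 ]
[392. 187.] 4661 [ 0.397 -0.232  0.082] [0.705 0.01  0.215]
[220. 158.] 254 [0.564 0.333 0.083] [0.605 0.374 0.16 ]
[276. 160.] 239 [0.556 0.179 0.083] [0.597 0.22  0.163]
[245. 177.] 672 [0.466 0.249 0.082] [0.586 0.323 0.095]
[186. 192.] 768 [0.457 0.405 0.082] [0.538 0.507 0.098]
[220. 208.] 233 [0.425 0.334 0.082] [0.466 0.376 0.166]
[272. 211.] 214 [0.411 0.192 0.091] [0.453 0.23  0.166]
[182. 226.] 180 [0.381 0.442 0.082] [0.417 0.488 0.154]
[270. 228.] 53 [0.38  0.177 0.082] [0.398 0.258 0.099]
[319. 237.] 169 [0.345 0.017 0.082] [0.381 0.146 0.091]
[240. 240.] 197 [0.348 0.256 0.082] [0.371 0.351 0.099]
[277. 243.] 42 [0.345 0.172 0.082] [0.353 0.239 0.093]
[167. 269.] 119 [0.262 0.487 0.082] [0.3   0.528 0.09 ]
[210. 369.] 26521 [-0.064 -0.091  0.082] [0.23  0.661 0.849]
```

```bash
python3 - <<'E'
from m import *
z=np.load('/tmp/top.npz');p,d,W=z['p'],z['d'],z['W']
def rect(m,name):
    n,l,s,ce=cv2.connectedComponentsWithStats(m.astype(np.uint8)); i=1+np.argmax(s[1:,4]); q=W[l==i]
    r=cv2.minAreaRect(q[:,:2].astype(np.float32)); print(name,len(q),r,np.median(q[:,2])); return q,r
B=np.zeros(d.shape,bool); B[100:230,335:445]=1
rect(B&(np.abs(W[...,2]-0.167)<0.006),'plate(98x220)')
q,r=rect(B&(np.abs(W[...,2]-0.112)<0.008)&(p.min(-1)>120),'block')
q,_=rect(B&(p.max(-1)<60)&(np.abs(W[...,2]-0.209)<0.009),'knob'); print(q.mean(0),q.min(0),q.max(0))
q,_=rect(B&(np.abs(W[...,2]-0.148)<0.006)&(W[...,0]>0.5),'tube'); print(np.polyfit(q[:,0],q[:,1],1), q.min(0),q.max(0))
print(W[B&(W[...,2]>0.16)].max(0))
p,d,c=grab('top')
save('crop',cv2.resize(p[95:240,150:450],(800,387),interpolation=cv2.INTER_CUBIC))
E
```

```text
plate(98x220) 2646 ((0.47950929403305054, -0.11862411350011826), (0.22228184342384338, 0.10047347843647003), 81.36634063720703) 0.16761008412016715
block 858 ((0.4534606635570526, -0.11365604400634766), (0.24186420440673828, 0.0837162509560585), 79.37287902832031) 0.1114926869075687
knob 55 ((0.5431329011917114, -0.12753699719905853), (0.020380288362503052, 0.024006672203540802), 53.51472091674805) 0.2052754663831468
[ 0.54271471 -0.12703594  0.20512122] [ 0.53029667 -0.13866466  0.20005255] [ 0.55428816 -0.11504786  0.21032199]
tube 419 ((0.6188326478004456, -0.13921211659908295), (0.02829618752002716, 0.1699860841035843), 79.0000991821289) 0.1473719926277454
[-0.19947308 -0.01493606] [ 0.53754479 -0.16582562  0.1420876 ] [ 0.70298473 -0.11065321  0.15379293]
[ 0.56314663 -0.00332978  0.21512333]
```

View pics/crop.png

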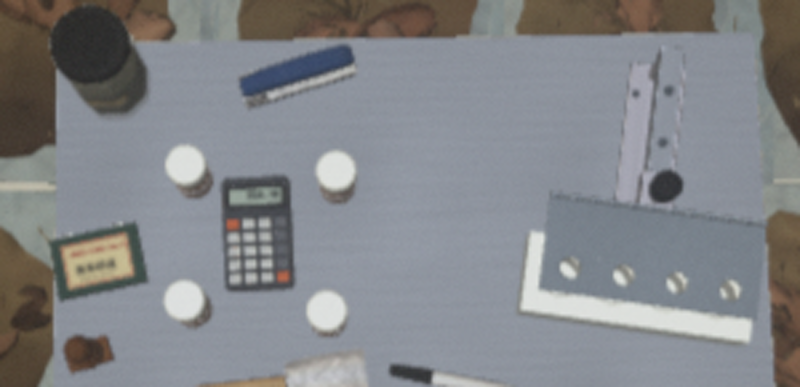

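```bash
cat > g.py <<'E'
from h import *
def tgt(yaw):  # tool down, jaw axis y at world angle yaw(+90deg from yaw => rack y when yaw=rack yaw)
    y=np.array([-np.sin(yaw),np.cos(yaw),0]); x=np.array([0,0,-1.]); return np.stack([x,y,np.cross(x,y)],1)
def go(wps, ybase=None):
    """wps: list of (x,y,z,yaw) TCP; prints rows"""
    P,s=pose(); R0=Ro.from_euler('xyz',s["tool_rot"]).as_matrix()
    print('now',P.round(4),'yaxis',R0[:,1].round(3),'f',np.round(s['force'],1),'w',round(s['grip_width'],4),'t',s['clock'])
    for w in wps:
        Rt=tgt(w[3])
        rv=Ro.from_matrix(R0.T@Rt).as_rotvec()
        sh=R0.T@(np.array(w[:3])-P)
        print('sh',(sh/0.4).round(4),'w',(rv/2/np.pi).round(4),'d',round(np.linalg.norm(sh),3),'deg',np.degrees(np.linalg.norm(rv)).round(1))
E
python3 - <<'E'
from g import *
go([(0.35,0.45,0.40,-0.15),(0.5,-0.12,0.42,-0.15),(0.5,-0.12,0.42,-0.15+np.pi)])
E
```

```text
now [0.1641 0.6028 0.2309] yaxis [ 0.263  0.965 -0.001] f [-0.3  0.2 -0.5] w 0.0852 t 0.15
sh [-0.4226 -0.2469  0.5487] w [-0.0184  0.      0.0001] d 0.294 deg 6.6
sh [-0.4714 -1.5234  1.2849] w [-0.0184  0.      0.0001] d 0.819 deg 6.6
sh [-0.4714 -1.5234  1.2849] w [ 4.816e-01  2.000e-04 -0.000e+00] d 0.819 deg 173.4
```

Emit:
servo_tool(
  targets=[
    {"x": -0.42,"y": 0,"z": 0.3,"wx": 0},
    {"x": -0.42,"y": -0.25,"z": 0.5,"wx": -0.0184},
    {"x": -0.42,"y": -0.6,"z": 0.7,"wx": -0.0184},
    {"x": -0.47,"y": -0.9,"z": 0.9,"wx": -0.0184},
    {"x": -0.47,"y": -0.9,"z": 0.9,"wx": -0.0184},
    {"x": -0.47,"y": -0.9,"z": 0.9,"wx": -0.0184},
    {"x": -0.47,"y": -0.9,"z": 0.9,"wx": -0.0184},
    {"x": -0.47,"y": -0.9,"z": 0.9,"wx": -0.0184},
    {"x": -0.47,"y": -0.9,"z": 0.9,"wx": -0.0184},
    {"x": -0.47,"y": -0.9,"z": 0.9,"wx": -0.0184},
  ],
  grip=1,
)

```text
$.targets[0]: bad value
```

```bash
python3 - <<'E'
from g import *
go([(0.50,-0.12,0.42,-0.15)]); print(np.round(bot.observe()['qpos'],2))
E
```

```text
now [0.1641 0.6028 0.2309] yaxis [ 0.263  0.965 -0.001] f [-0.3  0.2 -0.5] w 0.0852 t 0.15
sh [-0.4714 -1.5234  1.2849] w [-0.0184  0.      0.0001] d 0.819 deg 6.6
[-1.38  0.52 -0.04  1.6   0.02  1.02 -0.11]
```

Emit:
servo_tool(
  targets=[
    {"x": -0.42,"y": 0,"z": 0.3,"wx": 0,"wy": 0,"wz": 0},
    {"x": -0.42,"y": -0.25,"z": 0.5,"wx": -0.0184,"wy": 0,"wz": 0},
    {"x": -0.42,"y": -0.6,"z": 0.7,"wx": -0.0184,"wy": 0,"wz": 0},
    {"x": -0.47,"y": -0.9,"z": 0.9,"wx": -0.0184,"wy": 0,"wz": 0},
    {"x": -0.47,"y": -0.9,"z": 0.9,"wx": -0.0184,"wy": 0,"wz": 0},
    {"x": -0.47,"y": -0.9,"z": 0.9,"wx": -0.0184,"wy": 0,"wz": 0},
    {"x": -0.47,"y": -0.9,"z": 0.9,"wx": -0.0184,"wy": 0,"wz": 0},
    {"x": -0.47,"y": -0.9,"z": 0.9,"wx": -0.0184,"wy": 0,"wz": 0},
    {"x": -0.47,"y": -0.9,"z": 0.9,"wx": -0.0184,"wy": 0,"wz": 0},
    {"x": -0.47,"y": -0.9,"z": 0.9,"wx": -0.0184,"wy": 0,"wz": 0},
  ],
  grip=1,
)

```text
clock: 1.4
position: [0.4183, 0.1575, 0.4202]
tool_rot: [-0.153, 1.569, -0.309]
force: [0.3, 1.2, -1.1]
grip_width: 0.0853
```

```bash
python3 - <<'E'
from g import *
go([(0.50,-0.12,0.42,-0.15)]); print(np.round(bot.observe()['qpos'],2))
E
```

```text
now [0.4183 0.1575 0.4202] yaxis [ 0.155  0.988 -0.   ] f [ 0.3  1.2 -1.1] w 0.0853 t 1.4
sh [ 0.001  -0.6536  0.3094] w [-0.0009  0.0002  0.    ] d 0.289 deg 0.3
[-0.7   0.06  0.22  1.76 -0.01  1.33  0.94]
```

Emit:
servo_tool(
  targets=[
    {"x": 0,"y": -0.65,"z": 0.31,"wx": -0.001,"wy": 0,"wz": 0},
    {"x": 0,"y": -0.65,"z": 0.31,"wx": -0.001,"wy": 0,"wz": 0},
    {"x": 0,"y": -0.65,"z": 0.31,"wx": -0.001,"wy": 0,"wz": 0},
    {"x": 0,"y": -0.65,"z": 0.31,"wx": -0.001,"wy": 0,"wz": 0},
    {"x": 0,"y": -0.65,"z": 0.31,"wx": -0.001,"wy": 0,"wz": 0},
    {"x": 0,"y": -0.65,"z": 0.31,"wx": -0.001,"wy": 0,"wz": 0},
    {"x": 0,"y": -0.65,"z": 0.31,"wx": -0.001,"wy": 0,"wz": 0},
    {"x": 0,"y": -0.65,"z": 0.31,"wx": -0.001,"wy": 0,"wz": 0},
  ],
)

```text
clock: 2.4
position: [0.5005, -0.1173, 0.4204]
tool_rot: [0.241, 1.569, 0.093]
force: [0.0, 0.3, 0.2]
grip_width: 0.0855
```

```bash
python3 - <<'E'
from g import *
p,d,c=grab('wrist'); W=pts(d,c); np.savez('/tmp/wrist',p=p,d=d,W=W)
C=-np.array(c['R']).T@np.array(c['t']); print('cam',C, 'view',c['R'][2])
go([]); print(np.round(bot.observe()['qpos'],2))
save('wrist1',p)
def rect(m,name):
    n,l,s,ce=cv2.connectedComponentsWithStats(m.astype(np.uint8)); i=1+np.argmax(s[1:,4]); q=W[l==i]
    r=cv2.minAreaRect(q[:,:2].astype(np.float32)); print(name,len(q),r,np.median(q,0)); return q
rect(np.abs(W[...,2]-0.167)<0.006,'plate')
q=rect((p.max(-1)<70)&(np.abs(W[...,2]-0.209)<0.005),'knob'); print(q.min(0),q.max(0))
rect((np.abs(W[...,2]-0.112)<0.006)&(p.min(-1)>120),'block')
rect((np.abs(W[...,2]-0.148)<0.004),'tube')
E
```

```text
cam [ 0.42950737 -0.10728215  0.56277923] view [ 0.27274673 -0.04107604 -0.9612086 ]
now [ 0.5005 -0.1174  0.4205] yaxis [0.147 0.989 0.   ] f [-0.5 -0.8  0.2] w 0.0856 t 2.45
[-0.29  0.2   0.5   1.62 -0.1   1.34  1.65]
plate 11483 ((0.47719714045524597, -0.11937960237264633), (0.22074182331562042, 0.09557832777500153), 80.94499969482422) [ 0.47836578 -0.11927852  0.16771011]
knob 350 ((0.5442571043968201, -0.13044330477714539), (0.02617461048066616, 0.02783193252980709), 61.23841094970703) [ 0.54375519 -0.1303723   0.20551383]
[ 0.53067207 -0.14389445  0.20400301] [ 0.5581254  -0.11673551  0.20762723]
block 1959 ((0.4221413731575012, -0.11040648072957993), (0.23985254764556885, 0.016278523951768875), 80.96233367919922) [ 0.42205787 -0.11092173  0.11181181]
tube 1136 ((0.6377311944961548, -0.14432388544082642), (0.02272363379597664, 0.12947359681129456), 80.93174743652344) [ 0.63563754 -0.14455927  0.14745144]
```

View pics/wrist1.png

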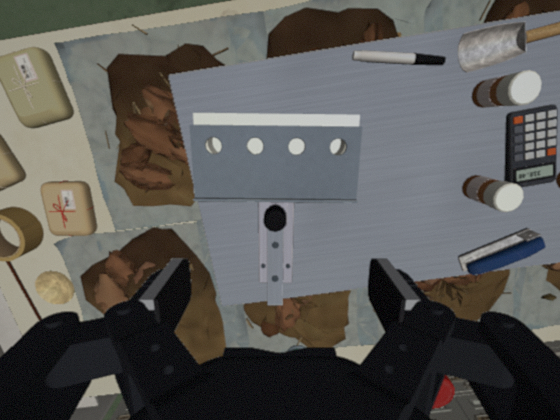

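```bash
cat >> g.py <<'E'
YAW=-0.158; O=np.array([0.4557,-0.1159]); UX=np.array([np.cos(YAW),np.sin(YAW)]); UY=np.array([-np.sin(YAW),np.cos(YAW)])
def rk(x,y,z,dyaw=0): return (*(O+x*UX+y*UY),z+0.07,YAW+dyaw)
E
python3 - <<'E'
from g import *
go([rk(.09,0,.19),rk(.09,0,.101)])
E
```

```text
now [ 0.5005 -0.1174  0.4205] yaxis [0.147 0.989 0.   ] f [-0.5 -0.8  0.2] w 0.0856 t 2.45
sh [ 0.4013 -0.0151  0.1132] w [ 0.0016  0.0002 -0.    ] d 0.167 deg 0.6
sh [ 0.6238 -0.0152  0.1128] w [ 0.0016  0.0002 -0.    ] d 0.254 deg 0.6
```

Emit:
servo_tool(
  targets=[
    {"x": 0.1,"y": -0.015,"z": 0.113,"wx": 0.0016,"wy": 0,"wz": 0},
    {"x": 0.2,"y": -0.015,"z": 0.113,"wx": 0.0016,"wy": 0,"wz": 0},
    {"x": 0.3,"y": -0.015,"z": 0.113,"wx": 0.0016,"wy": 0,"wz": 0},
    {"x": 0.4,"y": -0.015,"z": 0.113,"wx": 0.0016,"wy": 0,"wz": 0},
    {"x": 0.4,"y": -0.015,"z": 0.113,"wx": 0.0016,"wy": 0,"wz": 0},
    {"x": 0.45,"y": -0.015,"z": 0.113,"wx": 0.0016,"wy": 0,"wz": 0},
    {"x": 0.5,"y": -0.015,"z": 0.113,"wx": 0.0016,"wy": 0,"wz": 0},
    {"x": 0.55,"y": -0.015,"z": 0.113,"wx": 0.0016,"wy": 0,"wz": 0},
    {"x": 0.6,"y": -0.015,"z": 0.113,"wx": 0.0016,"wy": 0,"wz": 0},
    {"x": 0.624,"y": -0.015,"z": 0.113,"wx": 0.0016,"wy": 0,"wz": 0},
    {"x": 0.624,"y": -0.015,"z": 0.113,"wx": 0.0016,"wy": 0,"wz": 0},
    {"x": 0.624,"y": -0.015,"z": 0.113,"wx": 0.0016,"wy": 0,"wz": 0},
  ],
  squeeze=60,
)

```text
clock: 3.95
position: [0.5452, -0.13, 0.172]
tool_rot: [0.156, 1.568, -0.001]
force: [-0.4, 0.3, 0.5]
grip_width: 0.0855
```

Emit:
servo_tool(
  targets=[
    {"x": 0,"y": 0,"z": 0,"wx": 0,"wy": 0,"wz": 0},
    {"x": 0,"y": 0,"z": 0,"wx": 0,"wy": 0,"wz": 0},
    {"x": 0,"y": 0,"z": 0,"wx": 0,"wy": 0,"wz": 0},
    {"x": 0,"y": 0,"z": 0,"wx": 0,"wy": 0,"wz": 0},
    {"x": 0,"y": 0,"z": 0,"wx": 0,"wy": 0,"wz": 0},
    {"x": 0,"y": 0,"z": 0,"wx": 0,"wy": 0,"wz": 0},
    {"x": 0,"y": 0,"z": 0,"wx": 0,"wy": 0,"wz": 0},
    {"x": 0,"y": 0,"z": 0,"wx": 0,"wy": 0,"wz": 0},
  ],
  grip=-1,
  squeeze=60,
)

```text
clock: 4.95
position: [0.5455, -0.1299, 0.1724]
tool_rot: [0.225, 1.567, 0.067]
force: [-1.4, 1.8, 5.8]
grip_width: 0.0289
```

```bash
python3 - <<'E'
from g import *
go([rk(.09,0,.101),rk(.09,0,.116),rk(.202,0,.116)])
E
```

```text
now [ 0.5455 -0.1299  0.1724] yaxis [0.157 0.988 0.001] f [-1.4  1.8  5.8] w 0.0289 t 4.95
sh [ 0.0035 -0.0007 -0.0023] w [ 0.0001  0.0006 -0.0001] d 0.002 deg 0.2
sh [-0.034  -0.0007 -0.0022] w [ 0.0001  0.0006 -0.0001] d 0.014 deg 0.2
sh [-0.033  -0.0008  0.2778] w [ 0.0001  0.0006 -0.0001] d 0.112 deg 0.2
```

Emit:
servo_tool(
  targets=[
    {"x": -0.02,"y": 0,"z": 0,"wx": 0,"wy": 0,"wz": 0},
    {"x": -0.037,"y": 0,"z": 0,"wx": 0,"wy": 0,"wz": 0},
    {"x": -0.037,"y": 0,"z": 0,"wx": 0,"wy": 0,"wz": 0},
    {"x": -0.037,"y": 0,"z": 0,"wx": 0,"wy": 0,"wz": 0},
  ],
)

```text
clock: 5.45
position: [0.5453, -0.1298, 0.187]
tool_rot: [0.243, 1.568, 0.085]
force: [-0.6, 0.6, -7.8]
grip_width: 0.0286
```

Emit:
servo_tool(
  targets=[
    {"x": 0,"y": 0,"z": 0.03,"wx": 0,"wy": 0,"wz": 0},
    {"x": 0,"y": 0,"z": 0.06,"wx": 0,"wy": 0,"wz": 0},
    {"x": 0,"y": 0,"z": 0.1,"wx": 0,"wy": 0,"wz": 0},
    {"x": 0,"y": 0,"z": 0.15,"wx": 0,"wy": 0,"wz": 0},
    {"x": 0,"y": 0,"z": 0.2,"wx": 0,"wy": 0,"wz": 0},
    {"x": 0,"y": 0,"z": 0.25,"wx": 0,"wy": 0,"wz": 0},
    {"x": 0,"y": 0,"z": 0.28,"wx": 0,"wy": 0,"wz": 0},
    {"x": 0,"y": 0,"z": 0.28,"wx": 0,"wy": 0,"wz": 0},
    {"x": 0,"y": 0,"z": 0.28,"wx": 0,"wy": 0,"wz": 0},
  ],
)

```text
clock: 6.58
position: [0.6558, -0.1475, 0.1874]
tool_rot: [0.212, 1.567, 0.054]
force: [1.1, -0.2, -8.4]
grip_width: 0.028
```

```bash
python3 - <<'E'
from g import *
go([rk(.202,0,.101),rk(.202,0,.116)])
E
```

```text
now [ 0.6558 -0.1475  0.1874] yaxis [0.157 0.988 0.001] f [ 1.1 -0.2 -8.4] w 0.028 t 6.575
sh [ 0.0409 -0.0008 -0.0015] w [ 0.0001  0.0005 -0.0001] d 0.016 deg 0.2
sh [ 0.0034 -0.0008 -0.0014] w [ 0.0001  0.0005 -0.0001] d 0.002 deg 0.2
```

Emit:
servo_tool(
  targets=[
    {"x": 0.015,"y": 0,"z": 0,"wx": 0,"wy": 0,"wz": 0},
    {"x": 0.03,"y": 0,"z": 0,"wx": 0,"wy": 0,"wz": 0},
    {"x": 0.037,"y": 0,"z": 0,"wx": 0,"wy": 0,"wz": 0},
    {"x": 0.037,"y": 0,"z": 0,"wx": 0,"wy": 0,"wz": 0},
    {"x": 0.037,"y": 0,"z": 0,"wx": 0,"wy": 0,"wz": 0},
  ],
)

```text
clock: 7.2
position: [0.6559, -0.1474, 0.1727]
tool_rot: [0.196, 1.567, 0.038]
force: [0.7, -1.0, -5.7]
grip_width: 0.0282
```

Emit:
servo_tool(
  targets=[
    {"x": 0,"y": 0,"z": 0,"wx": 0,"wy": 0,"wz": 0},
    {"x": 0,"y": 0,"z": 0,"wx": 0,"wy": 0,"wz": 0},
    {"x": 0,"y": 0,"z": 0,"wx": 0,"wy": 0,"wz": 0},
    {"x": 0,"y": 0,"z": 0,"wx": 0,"wy": 0,"wz": 0},
    {"x": 0,"y": 0,"z": 0,"wx": 0,"wy": 0,"wz": 0},
    {"x": 0,"y": 0,"z": 0,"wx": 0,"wy": 0,"wz": 0},
    {"x": -0.1,"y": 0,"z": 0,"wx": 0,"wy": 0,"wz": 0},
    {"x": -0.25,"y": 0,"z": 0,"wx": 0,"wy": 0,"wz": 0},
    {"x": -0.4,"y": 0,"z": 0,"wx": 0,"wy": 0,"wz": 0},
    {"x": -0.5,"y": 0,"z": -0.2,"wx": 0,"wy": 0,"wz": 0},
    {"x": -0.55,"y": 0,"z": -0.3,"wx": 0,"wy": 0,"wz": 0},
    {"x": -0.55,"y": 0,"z": -0.3,"wx": 0,"wy": 0,"wz": 0},
  ],
  grip=1,
)

```text
clock: 8.7
position: [0.5346, -0.129, 0.3948]
tool_rot: [0.326, 1.563, 0.167]
force: [0.7, -0.4, -0.4]
grip_width: 0.0855
```

```bash
python3 - <<'E'
from g import *
p,d,c=grab('wrist'); W=pts(d,c)
def rect(m,name):
    n,l,s,ce=cv2.connectedComponentsWithStats(m.astype(np.uint8)); i=1+np.argmax(s[1:,4]); q=W[l==i]
    r=cv2.minAreaRect(q[:,:2].astype(np.float32)); print(name,len(q),r,np.median(q,0)); return q
rect(np.abs(W[...,2]-0.167)<0.006,'plate')
for lim in (.209,.212,.222):
  q=rect((p.max(-1)<70)&(np.abs(W[...,2]-lim)<0.006),'knob'); print((q.mean(0)[:2]-O)@np.array([UX,UY]).T, q[:,2].max())
print('knob expected',rk(.202,0,.139))
b=rect((np.abs(W[...,2]-0.112)<0.006)&(p.min(-1)>110),'block'); print('O',np.array(cv2.minAreaRect(b[:,:2].astype(np.float32))[0]))
save('wrist2',p)
go([(0.5764,0.1992,.25,-np.pi/2),(0.5764,0.1992,.25,np.pi/2)]);print(np.round(bot.observe()['qpos'],2))
p,d,c=grab('top');W=pts(d,c)
from m import caps
for o in caps(W,p): print(*o)
E
```

```text
plate 11284 ((0.5880627036094666, -0.13705624639987946), (0.22039124369621277, 0.0967009961605072), 80.98512268066406) [ 0.58893698 -0.13709888  0.16757938]
knob 354 ((0.6536043286323547, -0.14784730970859528), (0.026255497708916664, 0.026928521692752838), 80.45651245117188) [ 0.65364183 -0.14756226  0.20526171]
[ 2.00433484e-01 -7.06229101e-05] 0.2068710522286542
knob 4 ((0.657799243927002, -0.1424778401851654), (0.004556639119982719, 0.0009281516540795565), 46.15300369262695) [ 0.65811187 -0.14226221  0.20628736]
[0.20372894 0.00581862] 0.20660070197636163Traceback (most recent call last):
  File "<stdin>", line 8, in <module>
  File "<stdin>", line 4, in rect
    return _wrapfunc(a, 'argmax', axis=axis, out=out, **kwds)
    return bound(*args, **kwds)
ValueError: attempt to get argmax of an empty sequence
```

```bash
python3 - <<'E'
from g import *
from m import caps
p,d,c=grab('wrist'); W=pts(d,c)
m=(np.abs(W[...,2]-0.112)<0.005)
n,l,s,ce=cv2.connectedComponentsWithStats(m.astype(np.uint8)); i=1+np.argmax(s[1:,4]); q=W[l==i]
r=cv2.minAreaRect(q[:,:2].astype(np.float32)); print('block',len(q),r,'O',O)
# bores: holes inside block mask
bm=(l==i).astype(np.uint8); cn,h=cv2.findContours(bm,cv2.RETR_CCOMP,cv2.CHAIN_APPROX_NONE)
K=np.array(c["intrinsics"]);R=np.array(c["R"]);t=np.array(c["t"]); C=-R.T@t
for k,ct in enumerate(cn):
    if h[0][k][3]>=0 and len(ct)>25:
        u=ct[:,0].astype(float); ray=np.c_[(u[:,0]-K[0,2])/K[0,0],(u[:,1]-K[1,2])/K[1,1],np.ones(len(u))]@R
        X=C+ray*((0.112-C[2])/ray[:,2])[:,None]
        (cx,cy),rad=cv2.minEnclosingCircle(X[:,:2].astype(np.float32)); print('bore',[cx,cy],rad,((np.array([cx,cy])-O)@np.array([UX,UY]).T).round(4))
save('wrist2',p)
Pn,s_=pose();go([(0.5764,0.1992,.30,-np.pi/2),(0.5764,0.1992,.13,-np.pi/2)]);print(np.round(bot.observe()['qpos'],2))
p,d,c=grab('top');W=pts(d,c)
for o in caps(W,p): print(*o)
E
```

```text
block 8459 ((0.45559245347976685, -0.11586636304855347), (0.2402936965227127, 0.08316381275653839), 80.92342376708984) O [ 0.4557 -0.1159]
bore [0.46835869550704956, -0.037085771560668945] 0.0219187680631876 [0.0001 0.0798]
bore [0.4598020315170288, -0.08956392109394073] 0.0220017246901989 [-0.0001  0.0267]
bore [0.4515911340713501, -0.14239011704921722] 0.021879738196730614 [ 0.0001 -0.0268]
bore [0.44296446442604065, -0.19532881677150726] 0.021910011768341064 [-0.0001 -0.0804]
now [ 0.5364 -0.1285  0.3932] yaxis [0.157 0.988 0.002] f [ 1.3  0.4 -0.6] w 0.0853 t 8.8
sh [ 0.2342  0.8243 -0.0307] w [ 0.225   0.0005 -0.0008] d 0.343 deg 81.0
sh [ 0.6592  0.8236 -0.0331] w [ 0.225   0.0005 -0.0008] d 0.422 deg 81.0
[-0.25  0.29  0.5   1.59 -0.15  1.3   1.69]
49 [389.3  37.3] [ 0.9173 -0.1262  0.1559] [0.032 0.036 0.01 ]
168 [219.1 155.9] [0.5849 0.3537 0.1536] [0.038 0.038 0.011]
174 [275.6 157.9] [0.5764 0.1993 0.1536] [0.039 0.036 0.009]
171 [218.6 206.5] [0.4452 0.3553 0.1538] [0.037 0.036 0.01 ]
181 [272.  210.5] [0.4318 0.2114 0.1538] [0.037 0.038 0.01 ]
```

View pics/wrist2.png

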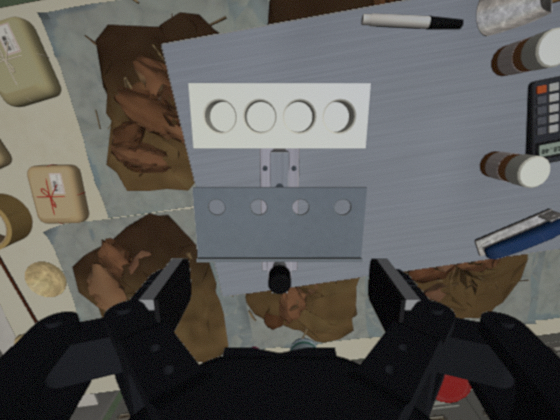

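Emit:
servo_tool(
  targets=[
    {"x": -0.067,"y": 0.8,"z": -0.194,"wx": 0.225,"wy": 0.0005,"wz": -0.0008},
    {"x": -0.067,"y": 0.8,"z": -0.194,"wx": 0.225,"wy": 0.0005,"wz": -0.0008},
    {"x": -0.067,"y": 0.8,"z": -0.194,"wx": 0.225,"wy": 0.0005,"wz": -0.0008},
    {"x": -0.067,"y": 0.8,"z": -0.194,"wx": 0.225,"wy": 0.0005,"wz": -0.0008},
    {"x": -0.067,"y": 0.8,"z": -0.194,"wx": 0.225,"wy": 0.0005,"wz": -0.0008},
    {"x": -0.067,"y": 0.8,"z": -0.194,"wx": 0.225,"wy": 0.0005,"wz": -0.0008},
    {"x": -0.067,"y": 0.8,"z": -0.194,"wx": 0.225,"wy": 0.0005,"wz": -0.0008},
    {"x": -0.067,"y": 0.8,"z": -0.194,"wx": 0.225,"wy": 0.0005,"wz": -0.0008},
    {"x": -0.067,"y": 0.8,"z": -0.194,"wx": 0.225,"wy": 0.0005,"wz": -0.0008},
    {"x": -0.067,"y": 0.8,"z": -0.194,"wx": 0.225,"wy": 0.0005,"wz": -0.0008},
    {"x": -0.067,"y": 0.8,"z": -0.194,"wx": 0.225,"wy": 0.0005,"wz": -0.0008},
  ],
)

```text
clock: 10.22
position: [0.5105, 0.2, 0.4185]
tool_rot: [-0.891, 1.569, -2.46]
force: [0.2, -0.3, 0.1]
grip_width: 0.0855
```

```bash
cat >> m.py <<'E'
def wcaps(zt=0.154):
    """cap centres in the wrist picture: depth mask at the cap top, contour cast on plane zt, circle"""
    p,d,c=grab('wrist'); W=pts(d,c)
    K=np.array(c["intrinsics"]);R=np.array(c["R"]);t=np.array(c["t"]); C=-R.T@t
    m=((np.abs(W[...,2]-zt)<0.004)&(p.min(-1)>90)).astype(np.uint8)
    m=cv2.morphologyEx(m,cv2.MORPH_OPEN,np.ones((3,3)))
    out=[]
    for ct in cv2.findContours(m,cv2.RETR_EXTERNAL,cv2.CHAIN_APPROX_NONE)[0]:
        if cv2.contourArea(ct)<80: continue
        u=ct[:,0].astype(float); ray=np.c_[(u[:,0]-K[0,2])/K[0,0],(u[:,1]-K[1,2])/K[1,1],np.ones(len(u))]@R
        X=(C+ray*((zt-C[2])/ray[:,2])[:,None])[:,:2].astype(np.float32)
        e=cv2.fitEllipse(X); o,r=cv2.minEnclosingCircle(X)
        out.append((np.round(o,4),round(r,4),np.round(e[0],4),np.round(e[1],4),u.mean(0).round()))
    return p,out
E
python3 - <<'E'
from m import *; from g import *
p,o=wcaps(); save('wrist3',p)
for a in o: print(*a)
go([]); print(np.round(bot.observe()['qpos'],2))
E
```

```text
[0.576  0.1986] 0.0208 [0.5759 0.1985] [0.04   0.0403] [329. 177.]
[0.4322 0.2102] 0.0208 [0.4322 0.2102] [0.0395 0.0403] [224. 169.]
[0.5843 0.3518] 0.021 [0.5843 0.352 ] [0.0402 0.0406] [341.  54.]
[0.4452 0.3533] 0.0208 [0.4452 0.3534] [0.0401 0.0403] [228.  52.]
now [0.5105 0.2    0.4186] yaxis [ 1.     0.001 -0.001] f [-0.5 -0.6  0. ] w 0.0858 t 10.275
[-0.93  0.29  0.6   1.54 -0.16  1.36 -0.31]
```

View pics/wrist3.png

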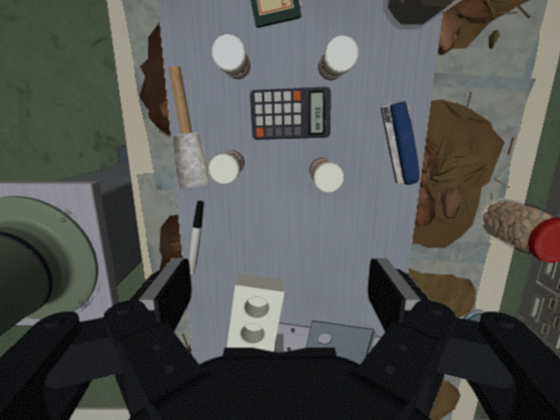

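```bash
python3 - <<'E'
from g import *
h=-np.pi/2
go([(.576,.1986,.25,h),(.576,.1986,.12,h)])
E
```

```text
now [0.5105 0.2    0.4186] yaxis [ 1.     0.001 -0.001] f [-0.5 -0.6  0. ] w 0.0858 t 10.275
sh [0.4214 0.1643 0.0032] w [0.0002 0.0002 0.0002] d 0.181 deg 0.1
sh [0.7464 0.1648 0.0029] w [0.0002 0.0002 0.0002] d 0.306 deg 0.1
```

Emit:
servo_tool(
  targets=[
    {"x": 0.1,"y": 0.1,"z": 0.003,"wx": 0,"wy": 0,"wz": 0},
    {"x": 0.2,"y": 0.164,"z": 0.003,"wx": 0,"wy": 0,"wz": 0},
    {"x": 0.3,"y": 0.164,"z": 0.003,"wx": 0,"wy": 0,"wz": 0},
    {"x": 0.4,"y": 0.164,"z": 0.003,"wx": 0,"wy": 0,"wz": 0},
    {"x": 0.45,"y": 0.1645,"z": 0.003,"wx": 0,"wy": 0,"wz": 0},
    {"x": 0.55,"y": 0.1645,"z": 0.003,"wx": 0,"wy": 0,"wz": 0},
    {"x": 0.63,"y": 0.1645,"z": 0.003,"wx": 0,"wy": 0,"wz": 0},
    {"x": 0.7,"y": 0.1645,"z": 0.003,"wx": 0,"wy": 0,"wz": 0},
    {"x": 0.746,"y": 0.165,"z": 0.003,"wx": 0,"wy": 0,"wz": 0},
    {"x": 0.746,"y": 0.165,"z": 0.003,"wx": 0,"wy": 0,"wz": 0},
    {"x": 0.746,"y": 0.165,"z": 0.003,"wx": 0,"wy": 0,"wz": 0},
  ],
  grip=1,
)

```text
clock: 11.65
position: [0.5766, 0.1986, 0.1211]
tool_rot: [-0.524, 1.57, -2.093]
force: [0.5, 0.3, 1.0]
grip_width: 0.0855
```

Emit:
servo_tool(
  targets=[
    {"x": 0,"y": 0,"z": 0,"wx": 0,"wy": 0,"wz": 0},
    {"x": 0,"y": 0,"z": 0,"wx": 0,"wy": 0,"wz": 0},
    {"x": 0,"y": 0,"z": 0,"wx": 0,"wy": 0,"wz": 0},
    {"x": 0,"y": 0,"z": 0,"wx": 0,"wy": 0,"wz": 0},
    {"x": 0,"y": 0,"z": 0,"wx": 0,"wy": 0,"wz": 0},
    {"x": 0,"y": 0,"z": 0,"wx": 0,"wy": 0,"wz": 0},
    {"x": 0,"y": 0,"z": 0,"wx": 0,"wy": 0,"wz": 0},
  ],
  grip=-1,
  squeeze=40,
)

```text
clock: 12.52
position: [0.577, 0.1988, 0.1217]
tool_rot: [1.566, 1.57, -0.004]
force: [-1.1, -0.9, 6.9]
grip_width: 0.0411
```

```bash
python3 - <<'E'
from g import *
h=-np.pi/2
# choose bore3 (y=+81) first; approach clearance: foot 0.05 above the block
go([(.576,.1986,.26,h), rk(0,.081,.19,h), rk(0,.081,.105,h)])
E
```

```text
now [0.577  0.1988 0.1217] yaxis [1.    0.002 0.001] f [-1.1 -0.9  6.9] w 0.0411 t 12.525
sh [-0.3456 -0.0024  0.0004] w [ 0.0003  0.     -0.0001] d 0.138 deg 0.1
sh [-0.3458 -0.2722  0.5863] w [ 0.0254 -0.     -0.0001] d 0.293 deg 9.1
sh [-0.1333 -0.2723  0.5863] w [ 0.0254 -0.     -0.0001] d 0.264 deg 9.1
```

Emit:
servo_tool(
  targets=[
    {"x": -0.08,"y": 0,"z": 0,"wx": 0,"wy": 0,"wz": 0},
    {"x": -0.2,"y": 0,"z": 0,"wx": 0,"wy": 0,"wz": 0},
    {"x": -0.3,"y": 0,"z": 0.05,"wx": 0,"wy": 0,"wz": 0},
    {"x": -0.345,"y": -0.05,"z": 0.15,"wx": 0.01,"wy": 0,"wz": 0},
    {"x": -0.345,"y": -0.12,"z": 0.27,"wx": 0.02,"wy": 0,"wz": 0},
    {"x": -0.345,"y": -0.18,"z": 0.39,"wx": 0.0254,"wy": 0,"wz": 0},
    {"x": -0.345,"y": -0.24,"z": 0.5,"wx": 0.0254,"wy": 0,"wz": 0},
    {"x": -0.345,"y": -0.272,"z": 0.58,"wx": 0.0254,"wy": 0,"wz": 0},
    {"x": -0.33,"y": -0.272,"z": 0.586,"wx": 0.0254,"wy": 0,"wz": 0},
    {"x": -0.22,"y": -0.272,"z": 0.586,"wx": 0.0254,"wy": 0,"wz": 0},
    {"x": -0.134,"y": -0.272,"z": 0.586,"wx": 0.0254,"wy": 0,"wz": 0},
    {"x": -0.134,"y": -0.272,"z": 0.586,"wx": 0.0254,"wy": 0,"wz": 0},
  ],
)

```text
clock: 14.02
position: [0.4676, -0.0355, 0.1738]
tool_rot: [-1.17, 1.567, -2.898]
force: [0.2, 0.6, 0.0]
grip_width: 0.0406
```

```bash
python3 - <<'E'
from m import *; from g import *
h=-np.pi/2
go([rk(0,.081,.105,h),rk(0,.081,.0577,h)])
p,d,c=grab('wrist'); save('w4',p)
E
```

```text
now [ 0.4676 -0.0355  0.1738] yaxis [ 0.988 -0.157 -0.003] f [0.2 0.6 0. ] w 0.0406 t 14.025
sh [-0.003   0.0022  0.0007] w [0.     0.0002 0.0005] d 0.002 deg 0.2
sh [0.1152 0.0026 0.0006] w [0.     0.0002 0.0005] d 0.046 deg 0.2
```

View pics/w4.png

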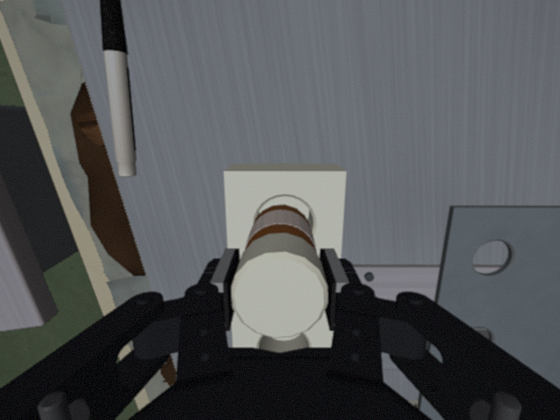

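Emit:
servo_tool(
  targets=[
    {"x": 0.01,"y": 0.0024,"z": 0,"wx": 0,"wy": 0,"wz": 0.0005},
    {"x": 0.03,"y": 0.0024,"z": 0,"wx": 0,"wy": 0,"wz": 0.0005},
    {"x": 0.045,"y": 0.0024,"z": 0,"wx": 0,"wy": 0,"wz": 0.0005},
    {"x": 0.06,"y": 0.0024,"z": 0,"wx": 0,"wy": 0,"wz": 0.0005},
    {"x": 0.075,"y": 0.0024,"z": 0,"wx": 0,"wy": 0,"wz": 0.0005},
    {"x": 0.09,"y": 0.0024,"z": 0,"wx": 0,"wy": 0,"wz": 0.0005},
    {"x": 0.105,"y": 0.0024,"z": 0,"wx": 0,"wy": 0,"wz": 0.0005},
    {"x": 0.115,"y": 0.0024,"z": 0,"wx": 0,"wy": 0,"wz": 0.0005},
    {"x": 0.116,"y": 0.0024,"z": 0,"wx": 0,"wy": 0,"wz": 0.0005},
    {"x": 0.116,"y": 0.0024,"z": 0,"wx": 0,"wy": 0,"wz": 0.0005},
  ],
)

```text
clock: 15.32
position: [0.4694, -0.0359, 0.1289]
tool_rot: [1.278, 1.568, -0.451]
force: [0.7, 0.1, -2.0]
grip_width: 0.0405
```

Emit:
servo_tool(
  targets=[
    {"x": 0,"y": 0,"z": 0,"wx": 0,"wy": 0,"wz": 0},
    {"x": 0,"y": 0,"z": 0,"wx": 0,"wy": 0,"wz": 0},
    {"x": 0,"y": 0,"z": 0,"wx": 0,"wy": 0,"wz": 0},
    {"x": 0,"y": 0,"z": 0,"wx": 0,"wy": 0,"wz": 0},
    {"x": 0,"y": 0,"z": 0,"wx": 0,"wy": 0,"wz": 0},
    {"x": 0,"y": 0,"z": 0,"wx": 0,"wy": 0,"wz": 0},
    {"x": -0.05,"y": 0,"z": 0,"wx": 0,"wy": 0,"wz": 0},
    {"x": -0.18,"y": 0,"z": 0,"wx": 0,"wy": 0,"wz": 0},
    {"x": -0.33,"y": 0,"z": 0,"wx": 0,"wy": 0,"wz": 0},
    {"x": -0.48,"y": 0.05,"z": -0.1,"wx": -0.01,"wy": 0,"wz": 0},
    {"x": -0.6,"y": 0.05,"z": -0.2,"wx": -0.0254,"wy": 0,"wz": 0},
    {"x": -0.72,"y": 0.05,"z": -0.3,"wx": -0.0254,"wy": 0,"wz": 0},
  ],
  grip=1,
)

```text
clock: 16.82
position: [0.5061, 0.0733, 0.4096]
tool_rot: [1.298, 1.568, -0.27]
force: [0.7, -0.1, -0.3]
grip_width: 0.0857
```

```bash
cat > look.py <<'E'
from m import *; from g import *
p,o=wcaps(); 
for a in o: print('standing',*a)
_,o=wcaps(0.160)
for a in o: print('seated?',*a, ((a[0]-O)@np.array([UX,UY]).T).round(4))
p,d,c=grab('top');W=pts(d,c)
for a in caps(W,p,.156): print('top',*a)
E
python3 look.py; python3 - <<'E'
from g import *
h=-np.pi/2
go([(.4322,.2102,.25,h),(.4322,.2102,.12,h)])
E
```

```text
standing [ 0.919  -0.1294] 0.0222 [ 0.9158 -0.1275] [0.021  0.0396] [547. 308.]
standing [0.4321 0.2089] 0.0208 [0.432  0.2094] [0.0387 0.0402] [220.  66.]
seated? [ 0.927 -0.136] 0.0254 [ 0.9218 -0.1344] [0.0321 0.0457] [544. 315.] [0.4686 0.0543]
seated? [ 0.4693 -0.0355] 0.0211 [ 0.4694 -0.0355] [0.0403 0.0406] [252. 256.] [0.0008 0.0815]
top 73 [389.9  36.8] [ 0.9183 -0.1278  0.1568] [0.032 0.038 0.011]
top 148 [219. 156.] [0.5844 0.354  0.1541] [0.036 0.036 0.008]
top 167 [218.7 206.6] [0.4448 0.3549 0.1545] [0.036 0.037 0.009]
top 166 [272.  210.4] [0.4321 0.2112 0.1546] [0.036 0.038 0.01 ]
now [0.5068 0.0742 0.4091] yaxis [1.    0.005 0.005] f [-0.2 -0.1 -0.7] w 0.0855 t 16.975
sh [ 0.397  -0.1868 -0.3408] w [ 0.0007 -0.     -0.0007] d 0.222 deg 0.4
sh [ 0.722  -0.1883 -0.3408] w [ 0.0007 -0.     -0.0007] d 0.328 deg 0.4
```

Emit:
servo_tool(
  targets=[
    {"x": 0.05,"y": -0.06,"z": -0.12,"wx": 0.0007,"wy": 0,"wz": -0.0007},
    {"x": 0.12,"y": -0.13,"z": -0.24,"wx": 0.0007,"wy": 0,"wz": -0.0007},
    {"x": 0.22,"y": -0.187,"z": -0.34,"wx": 0.0007,"wy": 0,"wz": -0.0007},
    {"x": 0.34,"y": -0.188,"z": -0.341,"wx": 0.0007,"wy": 0,"wz": -0.0007},
    {"x": 0.42,"y": -0.188,"z": -0.341,"wx": 0.0007,"wy": 0,"wz": -0.0007},
    {"x": 0.5,"y": -0.188,"z": -0.341,"wx": 0.0007,"wy": 0,"wz": -0.0007},
    {"x": 0.58,"y": -0.188,"z": -0.341,"wx": 0.0007,"wy": 0,"wz": -0.0007},
    {"x": 0.65,"y": -0.188,"z": -0.341,"wx": 0.0007,"wy": 0,"wz": -0.0007},
    {"x": 0.7,"y": -0.188,"z": -0.341,"wx": 0.0007,"wy": 0,"wz": -0.0007},
    {"x": 0.722,"y": -0.188,"z": -0.341,"wx": 0.0007,"wy": 0,"wz": -0.0007},
    {"x": 0.722,"y": -0.188,"z": -0.341,"wx": 0.0007,"wy": 0,"wz": -0.0007},
    {"x": 0.722,"y": -0.188,"z": -0.341,"wx": 0.0007,"wy": 0,"wz": -0.0007},
  ],
  grip=1,
)

```text
clock: 18.48
position: [0.4326, 0.2101, 0.1206]
tool_rot: [2.052, 1.57, 0.481]
force: [-0.2, 0.7, 1.1]
grip_width: 0.0853
```

Emit:
servo_tool(
  targets=[
    {"x": 0,"y": 0,"z": 0,"wx": 0,"wy": 0,"wz": 0},
    {"x": 0,"y": 0,"z": 0,"wx": 0,"wy": 0,"wz": 0},
    {"x": 0,"y": 0,"z": 0,"wx": 0,"wy": 0,"wz": 0},
    {"x": 0,"y": 0,"z": 0,"wx": 0,"wy": 0,"wz": 0},
    {"x": 0,"y": 0,"z": 0,"wx": 0,"wy": 0,"wz": 0},
    {"x": 0,"y": 0,"z": 0,"wx": 0,"wy": 0,"wz": 0},
    {"x": 0,"y": 0,"z": 0,"wx": 0,"wy": 0,"wz": 0},
  ],
  grip=-1,
  squeeze=40,
)

```text
clock: 19.35
position: [0.4328, 0.2103, 0.1209]
tool_rot: [2.173, 1.569, 0.602]
force: [-1.1, -0.3, 7.4]
grip_width: 0.0406
```

```bash
python3 - <<'E'
from g import *
h=-np.pi/2
go([(.4322,.2102,.26,h), rk(0,.027,.19,h), rk(0,.027,.105,h)])
E
```

```text
now [0.4328 0.2103 0.1209] yaxis [ 1.    -0.     0.001] f [-1.1 -0.3  7.4] w 0.0406 t 19.35
sh [-0.3477 -0.001  -0.    ] w [-0.     -0.0002 -0.0002] d 0.139 deg 0.1
sh [-0.3483  0.0684  0.7485] w [ 0.0251 -0.0002 -0.0002] d 0.331 deg 9.0
sh [-0.1358  0.0681  0.7487] w [ 0.0251 -0.0002 -0.0002] d 0.306 deg 9.0
```

Emit:
servo_tool(
  targets=[
    {"x": -0.1,"y": 0,"z": 0,"wx": 0,"wy": 0,"wz": 0},
    {"x": -0.25,"y": 0,"z": 0.03,"wx": 0,"wy": 0,"wz": 0},
    {"x": -0.345,"y": 0.01,"z": 0.13,"wx": 0.01,"wy": 0,"wz": 0},
    {"x": -0.348,"y": 0.03,"z": 0.28,"wx": 0.02,"wy": 0,"wz": 0},
    {"x": -0.348,"y": 0.05,"z": 0.43,"wx": 0.0251,"wy": 0,"wz": 0},
    {"x": -0.348,"y": 0.068,"z": 0.57,"wx": 0.0251,"wy": 0,"wz": 0},
    {"x": -0.348,"y": 0.068,"z": 0.68,"wx": 0.0251,"wy": 0,"wz": 0},
    {"x": -0.348,"y": 0.068,"z": 0.748,"wx": 0.0251,"wy": 0,"wz": 0},
    {"x": -0.32,"y": 0.068,"z": 0.7485,"wx": 0.0251,"wy": 0,"wz": 0},
    {"x": -0.22,"y": 0.068,"z": 0.7485,"wx": 0.0251,"wy": 0,"wz": 0},
    {"x": -0.135,"y": 0.068,"z": 0.7485,"wx": 0.0251,"wy": 0,"wz": 0},
    {"x": -0.135,"y": 0.068,"z": 0.7485,"wx": 0.0251,"wy": 0,"wz": 0},
  ],
)

```text
clock: 20.85
position: [0.4586, -0.0885, 0.1731]
tool_rot: [-1.672, 1.568, 2.884]
force: [0.8, 0.3, -0.3]
grip_width: 0.0408
```

```bash
python3 - <<'E'
from g import *
h=-np.pi/2
go([rk(0,.027,.0577,h)])
E
```

```text
now [ 0.4586 -0.0885  0.1731] yaxis [ 0.988 -0.157 -0.003] f [ 0.8  0.3 -0.3] w 0.0408 t 20.85
sh [0.1134 0.0038 0.0014] w [ 0.0001 -0.      0.0005] d 0.045 deg 0.2
```

Emit:
servo_tool(
  targets=[
    {"x": 0.01,"y": 0.0036,"z": 0.001,"wx": 0,"wy": 0,"wz": 0.0005},
    {"x": 0.03,"y": 0.0036,"z": 0.001,"wx": 0,"wy": 0,"wz": 0.0005},
    {"x": 0.045,"y": 0.0036,"z": 0.001,"wx": 0,"wy": 0,"wz": 0.0005},
    {"x": 0.06,"y": 0.0036,"z": 0.001,"wx": 0,"wy": 0,"wz": 0.0005},
    {"x": 0.075,"y": 0.0036,"z": 0.001,"wx": 0,"wy": 0,"wz": 0.0005},
    {"x": 0.09,"y": 0.0036,"z": 0.001,"wx": 0,"wy": 0,"wz": 0.0005},
    {"x": 0.105,"y": 0.0036,"z": 0.001,"wx": 0,"wy": 0,"wz": 0.0005},
    {"x": 0.113,"y": 0.0036,"z": 0.001,"wx": 0,"wy": 0,"wz": 0.0005},
    {"x": 0.115,"y": 0.0036,"z": 0.001,"wx": 0,"wy": 0,"wz": 0.0005},
    {"x": 0.115,"y": 0.0036,"z": 0.001,"wx": 0,"wy": 0,"wz": 0.0005},
  ],
)

```text
clock: 22.1
position: [0.4607, -0.0891, 0.1271]
tool_rot: [1.729, 1.569, 0.001]
force: [6.9, 0.5, -1.4]
grip_width: 0.0407
```

Emit:
servo_tool(
  targets=[
    {"x": 0,"y": 0,"z": 0,"wx": 0,"wy": 0,"wz": 0},
    {"x": 0,"y": 0,"z": 0,"wx": 0,"wy": 0,"wz": 0},
    {"x": 0,"y": 0,"z": 0,"wx": 0,"wy": 0,"wz": 0},
    {"x": 0,"y": 0,"z": 0,"wx": 0,"wy": 0,"wz": 0},
    {"x": 0,"y": 0,"z": 0,"wx": 0,"wy": 0,"wz": 0},
    {"x": 0,"y": 0,"z": 0,"wx": 0,"wy": 0,"wz": 0},
    {"x": -0.05,"y": 0,"z": 0,"wx": 0,"wy": 0,"wz": 0},
    {"x": -0.18,"y": 0,"z": 0,"wx": 0,"wy": 0,"wz": 0},
    {"x": -0.33,"y": 0,"z": -0.05,"wx": 0,"wy": 0,"wz": 0},
    {"x": -0.48,"y": 0.05,"z": -0.15,"wx": -0.01,"wy": 0,"wz": 0},
    {"x": -0.6,"y": 0.05,"z": -0.25,"wx": -0.0251,"wy": 0,"wz": 0},
    {"x": -0.7,"y": 0.05,"z": -0.37,"wx": -0.0251,"wy": 0,"wz": 0},
  ],
  grip=1,
)

```text
clock: 23.6
position: [0.5017, 0.0456, 0.4011]
tool_rot: [1.726, 1.567, 0.156]
force: [0.3, 0.1, 0.5]
grip_width: 0.0855
```

Emit:
servo_tool(
  targets=[
    {"x": 0,"y": 0,"z": -0.15,"wx": 0,"wy": 0,"wz": 0},
    {"x": 0,"y": 0,"z": -0.3,"wx": 0,"wy": 0,"wz": 0},
    {"x": 0,"y": 0,"z": -0.4,"wx": 0,"wy": 0,"wz": 0},
    {"x": 0,"y": 0,"z": -0.4,"wx": 0,"wy": 0,"wz": 0},
  ],
)

```text
clock: 24.1
position: [0.5009, 0.2087, 0.4005]
tool_rot: [1.58, 1.569, 0.015]
force: [-0.2, 0.3, -0.4]
grip_width: 0.0855
```

```bash
python3 look.py; python3 - <<'E'
from g import *
h=-np.pi/2
go([(.5843,.3520,.25,h),(.5843,.3520,.12,h)])
E
```

```text
standing [0.5842 0.3519] 0.0209 [0.5843 0.3519] [0.04   0.0406] [352.  59.]
standing [0.4452 0.3531] 0.0211 [0.4452 0.3534] [0.0402 0.0406] [234.  57.]
seated? [ 0.4697 -0.034 ] 0.0214 [ 0.4697 -0.0343] [0.0402 0.0406] [259. 336.] [0.0009 0.0831]
top 70 [389.4  36.5] [ 0.9192 -0.1263  0.1571] [0.041 0.038 0.011]
top 152 [219.1 155.9] [0.5848 0.3538 0.154 ] [0.038 0.038 0.009]
top 154 [362.8 195.2] [ 0.4687 -0.0344  0.1581] [0.038 0.038 0.01 ]
top 154 [382.4 198.2] [ 0.4597 -0.087   0.1581] [0.037 0.038 0.009]
top 167 [218.9 206.6] [0.4447 0.3544 0.1545] [0.036 0.035 0.009]
now [0.5016 0.2046 0.4012] yaxis [ 1.    -0.     0.003] f [-0.6 -0.3  0.1] w 0.0852 t 24.25
sh [ 0.3789  0.2053 -0.3685] w [-0.     -0.     -0.0005] d 0.227 deg 0.2
sh [ 0.7039  0.2043 -0.3684] w [-0.     -0.     -0.0005] d 0.328 deg 0.2
```

Emit:
servo_tool(
  targets=[
    {"x": 0.05,"y": 0.08,"z": -0.13,"wx": 0,"wy": 0,"wz": -0.0005},
    {"x": 0.12,"y": 0.15,"z": -0.26,"wx": 0,"wy": 0,"wz": -0.0005},
    {"x": 0.22,"y": 0.204,"z": -0.368,"wx": 0,"wy": 0,"wz": -0.0005},
    {"x": 0.33,"y": 0.204,"z": -0.368,"wx": 0,"wy": 0,"wz": -0.0005},
    {"x": 0.42,"y": 0.204,"z": -0.368,"wx": 0,"wy": 0,"wz": -0.0005},
    {"x": 0.5,"y": 0.204,"z": -0.368,"wx": 0,"wy": 0,"wz": -0.0005},
    {"x": 0.58,"y": 0.204,"z": -0.368,"wx": 0,"wy": 0,"wz": -0.0005},
    {"x": 0.65,"y": 0.204,"z": -0.368,"wx": 0,"wy": 0,"wz": -0.0005},
    {"x": 0.69,"y": 0.204,"z": -0.368,"wx": 0,"wy": 0,"wz": -0.0005},
    {"x": 0.704,"y": 0.204,"z": -0.368,"wx": 0,"wy": 0,"wz": -0.0005},
    {"x": 0.704,"y": 0.204,"z": -0.368,"wx": 0,"wy": 0,"wz": -0.0005},
    {"x": 0.704,"y": 0.204,"z": -0.368,"wx": 0,"wy": 0,"wz": -0.0005},
  ],
  grip=1,
)

```text
clock: 25.75
position: [0.5847, 0.352, 0.121]
tool_rot: [2.259, 1.569, 0.688]
force: [-0.6, 0.2, 1.3]
grip_width: 0.0854
```

Emit:
servo_tool(
  targets=[
    {"x": 0,"y": 0,"z": 0,"wx": 0,"wy": 0,"wz": 0},
    {"x": 0,"y": 0,"z": 0,"wx": 0,"wy": 0,"wz": 0},
    {"x": 0,"y": 0,"z": 0,"wx": 0,"wy": 0,"wz": 0},
    {"x": 0,"y": 0,"z": 0,"wx": 0,"wy": 0,"wz": 0},
    {"x": 0,"y": 0,"z": 0,"wx": 0,"wy": 0,"wz": 0},
    {"x": 0,"y": 0,"z": 0,"wx": 0,"wy": 0,"wz": 0},
    {"x": 0,"y": 0,"z": 0,"wx": 0,"wy": 0,"wz": 0},
  ],
  grip=-1,
  squeeze=40,
)

```text
clock: 26.62
position: [0.5849, 0.3521, 0.1214]
tool_rot: [2.251, 1.569, 0.679]
force: [-0.1, -0.7, 6.4]
grip_width: 0.0409
```

```bash
python3 - <<'E'
from g import *
h=-np.pi/2
go([rk(-.0005,-.027,.19,h), rk(-.0005,-.027,.105,h)])
E
```

```text
now [0.5849 0.3521 0.1214] yaxis [ 1.    -0.     0.002] f [-0.1 -0.7  6.4] w 0.0409 t 26.625
sh [-0.3489 -0.3338  1.236 ] w [ 0.0251 -0.0003 -0.0003] d 0.531 deg 9.0
sh [-0.1364 -0.3342  1.2364] w [ 0.0251 -0.0003 -0.0003] d 0.515 deg 9.0
```

Emit:
servo_tool(
  targets=[
    {"x": -0.1,"y": 0,"z": 0,"wx": 0,"wy": 0,"wz": 0},
    {"x": -0.25,"y": 0,"z": 0.03,"wx": 0,"wy": 0,"wz": 0},
    {"x": -0.345,"y": -0.04,"z": 0.13,"wx": 0.005,"wy": 0,"wz": 0},
    {"x": -0.349,"y": -0.08,"z": 0.27,"wx": 0.01,"wy": 0,"wz": 0},
    {"x": -0.349,"y": -0.12,"z": 0.41,"wx": 0.015,"wy": 0,"wz": 0},
    {"x": -0.349,"y": -0.16,"z": 0.55,"wx": 0.02,"wy": 0,"wz": 0},
    {"x": -0.349,"y": -0.2,"z": 0.68,"wx": 0.0251,"wy": 0,"wz": 0},
    {"x": -0.349,"y": -0.24,"z": 0.8,"wx": 0.0251,"wy": 0,"wz": 0},
    {"x": -0.349,"y": -0.27,"z": 0.92,"wx": 0.0251,"wy": 0,"wz": 0},
    {"x": -0.349,"y": -0.29,"z": 0.98,"wx": 0.0251,"wy": 0,"wz": 0},
  ],
)

```text
clock: 27.88
position: [0.4676, -0.0424, 0.2604]
tool_rot: [2.397, 1.568, 0.665]
force: [1.6, -0.4, -0.7]
grip_width: 0.041
```

```bash
python3 - <<'E'
from g import *
h=-np.pi/2
go([rk(-.0005,-.027,.19,h), rk(-.0005,-.027,.105,h)])
E
```

```text
now [ 0.4676 -0.0424  0.2604] yaxis [ 0.987 -0.16   0.002] f [ 1.6 -0.4 -0.7] w 0.041 t 27.875
sh [ 0.0006 -0.0012  0.2537] w [-0.0004 -0.0003 -0.0003] d 0.101 deg 0.2
sh [ 0.2131 -0.0016  0.2541] w [-0.0004 -0.0003 -0.0003] d 0.133 deg 0.2
```

Emit:
servo_tool(
  targets=[
    {"x": 0,"y": 0,"z": 0.08,"wx": 0,"wy": 0,"wz": 0},
    {"x": 0,"y": -0.001,"z": 0.17,"wx": 0,"wy": 0,"wz": 0},
    {"x": 0,"y": -0.001,"z": 0.254,"wx": 0,"wy": 0,"wz": 0},
    {"x": 0.01,"y": -0.001,"z": 0.254,"wx": 0,"wy": 0,"wz": 0},
    {"x": 0.1,"y": -0.001,"z": 0.254,"wx": 0,"wy": 0,"wz": 0},
    {"x": 0.2,"y": -0.0015,"z": 0.254,"wx": 0,"wy": 0,"wz": 0},
    {"x": 0.213,"y": -0.0015,"z": 0.254,"wx": 0,"wy": 0,"wz": 0},
    {"x": 0.213,"y": -0.0015,"z": 0.254,"wx": 0,"wy": 0,"wz": 0},
  ],
)

```text
clock: 28.88
position: [0.4513, -0.1424, 0.1757]
tool_rot: [2.35, 1.568, 0.619]
force: [-0.2, -0.3, -0.8]
grip_width: 0.0405
```

```bash
python3 - <<'E'
from g import *
h=-np.pi/2
go([rk(-.0005,-.027,.0577,h)])
E
```

```text
now [ 0.4513 -0.1424  0.1757] yaxis [ 0.987 -0.16   0.002] f [-0.2 -0.3 -0.8] w 0.0405 t 28.875
sh [ 0.1201 -0.001   0.0006] w [-0.0004 -0.0003 -0.0003] d 0.048 deg 0.2
```

Emit:
servo_tool(
  targets=[
    {"x": 0.01,"y": -0.001,"z": 0,"wx": -0.0004,"wy": 0,"wz": 0},
    {"x": 0.03,"y": -0.001,"z": 0,"wx": -0.0004,"wy": 0,"wz": 0},
    {"x": 0.045,"y": -0.001,"z": 0,"wx": -0.0004,"wy": 0,"wz": 0},
    {"x": 0.06,"y": -0.001,"z": 0,"wx": -0.0004,"wy": 0,"wz": 0},
    {"x": 0.075,"y": -0.001,"z": 0,"wx": -0.0004,"wy": 0,"wz": 0},
    {"x": 0.09,"y": -0.001,"z": 0,"wx": -0.0004,"wy": 0,"wz": 0},
    {"x": 0.105,"y": -0.001,"z": 0,"wx": -0.0004,"wy": 0,"wz": 0},
    {"x": 0.115,"y": -0.001,"z": 0,"wx": -0.0004,"wy": 0,"wz": 0},
    {"x": 0.121,"y": -0.001,"z": 0,"wx": -0.0004,"wy": 0,"wz": 0},
    {"x": 0.121,"y": -0.001,"z": 0,"wx": -0.0004,"wy": 0,"wz": 0},
  ],
)

```text
clock: 30.12
position: [0.4517, -0.1425, 0.1274]
tool_rot: [2.038, 1.567, 0.309]
force: [4.7, -3.3, 3.3]
grip_width: 0.0411
```

Emit:
servo_tool(
  targets=[
    {"x": 0,"y": 0,"z": 0,"wx": 0,"wy": 0,"wz": 0},
    {"x": 0,"y": 0,"z": 0,"wx": 0,"wy": 0,"wz": 0},
    {"x": 0,"y": 0,"z": 0,"wx": 0,"wy": 0,"wz": 0},
    {"x": 0,"y": 0,"z": 0,"wx": 0,"wy": 0,"wz": 0},
    {"x": 0,"y": 0,"z": 0,"wx": 0,"wy": 0,"wz": 0},
    {"x": 0,"y": 0,"z": 0,"wx": 0,"wy": 0,"wz": 0},
    {"x": -0.05,"y": 0,"z": 0,"wx": 0,"wy": 0,"wz": 0},
    {"x": -0.18,"y": 0,"z": 0,"wx": 0,"wy": 0,"wz": 0},
    {"x": -0.33,"y": 0,"z": -0.05,"wx": 0,"wy": 0,"wz": 0},
    {"x": -0.48,"y": 0.05,"z": -0.15,"wx": -0.01,"wy": 0,"wz": 0},
    {"x": -0.6,"y": 0.05,"z": -0.25,"wx": -0.0251,"wy": 0,"wz": 0},
    {"x": -0.7,"y": 0.05,"z": -0.37,"wx": -0.0251,"wy": 0,"wz": 0},
  ],
  grip=1,
)

```text
clock: 31.62
position: [0.4923, -0.0082, 0.4016]
tool_rot: [1.86, 1.566, 0.289]
force: [-0.2, 0.6, -0.6]
grip_width: 0.0852
```

Emit:
servo_tool(
  targets=[
    {"x": 0,"y": -0.02,"z": -0.15,"wx": 0,"wy": 0,"wz": 0},
    {"x": 0,"y": -0.04,"z": -0.3,"wx": 0,"wy": 0,"wz": 0},
    {"x": 0,"y": -0.06,"z": -0.45,"wx": 0,"wy": 0,"wz": 0},
    {"x": 0,"y": -0.08,"z": -0.55,"wx": 0,"wy": 0,"wz": 0},
    {"x": 0,"y": -0.08,"z": -0.55,"wx": 0,"wy": 0,"wz": 0},
    {"x": 0,"y": -0.08,"z": -0.55,"wx": 0,"wy": 0,"wz": 0},
  ],
)

```text
clock: 32.38
position: [0.4604, 0.2111, 0.4017]
tool_rot: [1.799, 1.566, 0.228]
force: [-0.1, 0.1, -0.4]
grip_width: 0.0854
```

```bash
python3 look.py; python3 - <<'E'
from g import *
h=-np.pi/2
go([(.4452,.3534,.25,h),(.4452,.3534,.12,h)])
E
```

```text
standing [0.4448 0.3533] 0.0208 [0.4449 0.3534] [0.0401 0.0404] [267.  60.]
seated? [ 0.4692 -0.0343] 0.0213 [ 0.4693 -0.0345] [0.04   0.0408] [286. 338.] [0.0005 0.0827]
top 77 [389.2  36.5] [ 0.9191 -0.1258  0.1572] [0.038 0.037 0.01 ]
top 160 [362.8 195.3] [ 0.4684 -0.0344  0.1587] [0.038 0.037 0.009]
top 154 [382.6 198.2] [ 0.4596 -0.0875  0.1584] [0.038 0.039 0.011]
top 158 [402.2 200.5] [ 0.4525 -0.14    0.1583] [0.036 0.038 0.009]
top 162 [218.7 206.5] [0.4451 0.3547 0.1544] [0.036 0.036 0.009]
now [0.4605 0.2108 0.4019] yaxis [ 1.    -0.002  0.005] f [-0.1  0.5 -0.3] w 0.0858 t 32.525
sh [ 0.38   -0.0408 -0.356 ] w [-0.0002 -0.0002 -0.0008] d 0.209 deg 0.3
sh [ 0.705  -0.0424 -0.3555] w [-0.0002 -0.0002 -0.0008] d 0.316 deg 0.3
```

Emit:
servo_tool(
  targets=[
    {"x": 0.05,"y": -0.015,"z": -0.13,"wx": 0,"wy": 0,"wz": -0.0008},
    {"x": 0.12,"y": -0.03,"z": -0.26,"wx": 0,"wy": 0,"wz": -0.0008},
    {"x": 0.22,"y": -0.042,"z": -0.356,"wx": 0,"wy": 0,"wz": -0.0008},
    {"x": 0.33,"y": -0.042,"z": -0.356,"wx": 0,"wy": 0,"wz": -0.0008},
    {"x": 0.42,"y": -0.042,"z": -0.356,"wx": 0,"wy": 0,"wz": -0.0008},
    {"x": 0.5,"y": -0.0425,"z": -0.356,"wx": 0,"wy": 0,"wz": -0.0008},
    {"x": 0.58,"y": -0.0425,"z": -0.356,"wx": 0,"wy": 0,"wz": -0.0008},
    {"x": 0.65,"y": -0.0425,"z": -0.356,"wx": 0,"wy": 0,"wz": -0.0008},
    {"x": 0.69,"y": -0.0425,"z": -0.356,"wx": 0,"wy": 0,"wz": -0.0008},
    {"x": 0.705,"y": -0.0425,"z": -0.356,"wx": 0,"wy": 0,"wz": -0.0008},
    {"x": 0.705,"y": -0.0425,"z": -0.356,"wx": 0,"wy": 0,"wz": -0.0008},
    {"x": 0.705,"y": -0.0425,"z": -0.356,"wx": 0,"wy": 0,"wz": -0.0008},
  ],
  grip=1,
)

```text
clock: 34.02
position: [0.4455, 0.3539, 0.1209]
tool_rot: [2.843, 1.568, 1.27]
force: [0.1, 0.4, 0.9]
grip_width: 0.0853
```

Emit:
servo_tool(
  targets=[
    {"x": 0,"y": 0,"z": 0,"wx": 0,"wy": 0,"wz": 0},
    {"x": 0,"y": 0,"z": 0,"wx": 0,"wy": 0,"wz": 0},
    {"x": 0,"y": 0,"z": 0,"wx": 0,"wy": 0,"wz": 0},
    {"x": 0,"y": 0,"z": 0,"wx": 0,"wy": 0,"wz": 0},
    {"x": 0,"y": 0,"z": 0,"wx": 0,"wy": 0,"wz": 0},
    {"x": 0,"y": 0,"z": 0,"wx": 0,"wy": 0,"wz": 0},
    {"x": 0,"y": 0,"z": 0,"wx": 0,"wy": 0,"wz": 0},
  ],
  grip=-1,
  squeeze=40,
)

```text
clock: 34.9
position: [0.4458, 0.3541, 0.1213]
tool_rot: [2.759, 1.568, 1.187]
force: [-0.7, -0.3, 7.2]
grip_width: 0.0412
```

```bash
python3 - <<'E'
from g import *
h=-np.pi/2
go([rk(-.0005,-.081,.19,h), rk(-.0005,-.081,.105,h)])
E
```

```text
now [0.4458 0.3541 0.1213] yaxis [ 1.    -0.002  0.001] f [-0.7 -0.3  7.2] w 0.0412 t 34.9
sh [-0.3509 -0.0055  1.3737] w [ 0.0249 -0.0005 -0.0002] d 0.567 deg 9.0
sh [-0.1384 -0.0057  1.3743] w [ 0.0249 -0.0005 -0.0002] d 0.553 deg 9.0
```

Emit:
servo_tool(
  targets=[
    {"x": -0.1,"y": 0,"z": 0,"wx": 0,"wy": 0,"wz": 0},
    {"x": -0.25,"y": 0,"z": 0.03,"wx": 0,"wy": 0,"wz": 0},
    {"x": -0.345,"y": 0.01,"z": 0.13,"wx": 0.005,"wy": 0,"wz": 0},
    {"x": -0.351,"y": 0.01,"z": 0.26,"wx": 0.01,"wy": 0,"wz": 0},
    {"x": -0.351,"y": 0.01,"z": 0.4,"wx": 0.015,"wy": 0,"wz": 0},
    {"x": -0.351,"y": 0.01,"z": 0.54,"wx": 0.02,"wy": 0,"wz": 0},
    {"x": -0.351,"y": 0.01,"z": 0.68,"wx": 0.0249,"wy": 0,"wz": 0},
    {"x": -0.351,"y": 0,"z": 0.8,"wx": 0.0249,"wy": 0,"wz": 0},
    {"x": -0.351,"y": 0,"z": 0.92,"wx": 0.0249,"wy": 0,"wz": 0},
    {"x": -0.351,"y": 0,"z": 1.0,"wx": 0.0249,"wy": 0,"wz": 0},
  ],
)

```text
clock: 36.15
position: [0.4445, -0.0483, 0.2607]
tool_rot: [2.845, 1.567, 1.114]
force: [-0.5, -0.2, -0.5]
grip_width: 0.0404
```

```bash
python3 - <<'E'
from g import *
h=-np.pi/2
go([rk(-.0005,-.081,.19,h), rk(-.0005,-.081,.105,h)])
E
```

```text
now [ 0.4445 -0.0483  0.2607] yaxis [ 0.987 -0.159  0.001] f [-0.5 -0.2 -0.5] w 0.0404 t 36.15
sh [0.0005 0.0534 0.3648] w [-0.0003 -0.0006 -0.0002] d 0.147 deg 0.2
sh [0.213  0.0532 0.3656] w [-0.0003 -0.0006 -0.0002] d 0.171 deg 0.2
```

Emit:
servo_tool(
  targets=[
    {"x": 0,"y": 0.02,"z": 0.1,"wx": 0,"wy": -0.0006,"wz": 0},
    {"x": 0,"y": 0.04,"z": 0.22,"wx": 0,"wy": -0.0006,"wz": 0},
    {"x": 0,"y": 0.053,"z": 0.33,"wx": 0,"wy": -0.0006,"wz": 0},
    {"x": 0,"y": 0.053,"z": 0.365,"wx": 0,"wy": -0.0006,"wz": 0},
    {"x": 0.03,"y": 0.053,"z": 0.365,"wx": 0,"wy": -0.0006,"wz": 0},
    {"x": 0.12,"y": 0.053,"z": 0.3655,"wx": 0,"wy": -0.0006,"wz": 0},
    {"x": 0.2,"y": 0.053,"z": 0.3655,"wx": 0,"wy": -0.0006,"wz": 0},
    {"x": 0.213,"y": 0.053,"z": 0.3655,"wx": 0,"wy": -0.0006,"wz": 0},
    {"x": 0.213,"y": 0.053,"z": 0.3655,"wx": 0,"wy": -0.0006,"wz": 0},
  ],
)

```text
clock: 37.28
position: [0.4426, -0.1952, 0.1753]
tool_rot: [1.374, 1.57, -0.356]
force: [-0.6, -0.3, 0.5]
grip_width: 0.0407
```

```bash
python3 - <<'E'
from g import *
h=-np.pi/2
go([rk(-.0005,-.081,.0577,h)])
E
```

```text
now [ 0.4426 -0.1952  0.1753] yaxis [ 0.987 -0.158  0.001] f [-0.6 -0.3  0.5] w 0.0407 t 37.275
sh [ 0.1189 -0.0002  0.0015] w [-0.0002  0.     -0.0001] d 0.048 deg 0.1
```

Emit:
servo_tool(
  targets=[
    {"x": 0.01,"y": 0,"z": 0.0015,"wx": 0,"wy": 0,"wz": 0},
    {"x": 0.03,"y": 0,"z": 0.0015,"wx": 0,"wy": 0,"wz": 0},
    {"x": 0.045,"y": 0,"z": 0.0015,"wx": 0,"wy": 0,"wz": 0},
    {"x": 0.06,"y": 0,"z": 0.0015,"wx": 0,"wy": 0,"wz": 0},
    {"x": 0.075,"y": 0,"z": 0.0015,"wx": 0,"wy": 0,"wz": 0},
    {"x": 0.09,"y": 0,"z": 0.0015,"wx": 0,"wy": 0,"wz": 0},
    {"x": 0.105,"y": 0,"z": 0.0015,"wx": 0,"wy": 0,"wz": 0},
    {"x": 0.115,"y": 0,"z": 0.0015,"wx": 0,"wy": 0,"wz": 0},
    {"x": 0.12,"y": 0,"z": 0.0015,"wx": 0,"wy": 0,"wz": 0},
    {"x": 0.12,"y": 0,"z": 0.0015,"wx": 0,"wy": 0,"wz": 0},
  ],
)

```text
clock: 38.52
position: [0.4435, -0.196, 0.1274]
tool_rot: [1.415, 1.568, -0.315]
force: [7.4, 0.2, 2.3]
grip_width: 0.0408
```

Emit:
servo_tool(
  targets=[
    {"x": 0,"y": 0,"z": 0,"wx": 0,"wy": 0,"wz": 0},
    {"x": 0,"y": 0,"z": 0,"wx": 0,"wy": 0,"wz": 0},
    {"x": 0,"y": 0,"z": 0,"wx": 0,"wy": 0,"wz": 0},
    {"x": 0,"y": 0,"z": 0,"wx": 0,"wy": 0,"wz": 0},
    {"x": 0,"y": 0,"z": 0,"wx": 0,"wy": 0,"wz": 0},
    {"x": 0,"y": 0,"z": 0,"wx": 0,"wy": 0,"wz": 0},
    {"x": -0.05,"y": 0,"z": 0,"wx": 0,"wy": 0,"wz": 0},
    {"x": -0.18,"y": 0,"z": 0,"wx": 0,"wy": 0,"wz": 0},
    {"x": -0.33,"y": 0,"z": 0,"wx": 0,"wy": 0,"wz": 0},
    {"x": -0.48,"y": 0.05,"z": -0.03,"wx": 0,"wy": 0,"wz": 0},
    {"x": -0.6,"y": 0.1,"z": -0.1,"wx": 0,"wy": 0,"wz": 0},
    {"x": -0.68,"y": 0.15,"z": -0.2,"wx": 0,"wy": 0,"wz": 0},
  ],
  grip=1,
)

```text
clock: 40.02
position: [0.5153, -0.1262, 0.4021]
tool_rot: [1.573, 1.566, -0.158]
force: [0.8, 0.5, -0.8]
grip_width: 0.0855
```

Emit:
servo_tool(
  targets=[
    {"x": 0,"y": 0.05,"z": 0,"wx": -0.25,"wy": 0,"wz": 0},
    {"x": 0,"y": 0.05,"z": 0,"wx": -0.25,"wy": 0,"wz": 0},
    {"x": 0,"y": 0.05,"z": 0,"wx": -0.25,"wy": 0,"wz": 0},
    {"x": 0,"y": 0.05,"z": 0,"wx": -0.25,"wy": 0,"wz": 0},
    {"x": 0,"y": 0.05,"z": 0,"wx": -0.25,"wy": 0,"wz": 0},
    {"x": 0,"y": 0.05,"z": 0,"wx": -0.25,"wy": 0,"wz": 0},
    {"x": 0,"y": 0.05,"z": 0,"wx": -0.25,"wy": 0,"wz": 0},
    {"x": 0,"y": 0.05,"z": 0,"wx": -0.25,"wy": 0,"wz": 0},
    {"x": 0,"y": 0.05,"z": 0,"wx": -0.25,"wy": 0,"wz": 0},
    {"x": 0,"y": 0.05,"z": 0,"wx": -0.25,"wy": 0,"wz": 0},
    {"x": 0,"y": 0.05,"z": 0,"wx": -0.25,"wy": 0,"wz": 0},
  ],
)

```text
clock: 41.4
position: [0.535, -0.1294, 0.4022]
tool_rot: [0.002, 1.566, -0.16]
force: [0.7, -0.4, 0.1]
grip_width: 0.0854
```

```bash
python3 - <<'E'
from m import *; from g import *
p,o=wcaps(.160)
for a in o: print('seated',*a, ((a[0]-O)@np.array([UX,UY]).T).round(4))
p,d,c=grab('wrist'); W=pts(d,c); save('w5',p)
for y in (-.081,-.027,.027,.081):
    u,v=proj((*rk(0,y,.09)[:2],.16),c).round().astype(int); print(y,'cap z',np.nanmedian(W[v-4:v+5,u-4:u+5,2]))
go([rk(.202,0,.19),rk(.202,0,.102)]); print(np.round(bot.observe()['qpos'],2))
E
```

```text
seated [ 0.4515 -0.1423] 0.0206 [ 0.4516 -0.1424] [0.0399 0.0402] [258. 116.] [ 0.     -0.0267]
seated [ 0.4684 -0.0374] 0.021 [ 0.4686 -0.0368] [0.0394 0.0403] [344. 115.] [0.0002 0.0795]
seated [ 0.4596 -0.0896] 0.0207 [ 0.4595 -0.0896] [0.0395 0.0403] [302. 115.] [-0.0003  0.0266]
seated [ 0.4426 -0.1954] 0.0208 [ 0.4424 -0.1955] [0.0395 0.0408] [215. 116.] [-0.0004 -0.0806]
-0.081 cap z 0.15984827586515735
-0.027 cap z 0.15981329256001853
0.027 cap z 0.15980756531242246
0.081 cap z 0.1597121607310437
now [ 0.535  -0.1294  0.4022] yaxis [ 0.161  0.987 -0.   ] f [-0.3  0.   0.1] w 0.0855 t 41.5
sh [0.357  0.0031 0.302 ] w [-0.0006  0.0008  0.    ] d 0.187 deg 0.4
sh [0.577  0.0031 0.3009] w [-0.0006  0.0008  0.    ] d 0.26 deg 0.4
[-0.2   0.28  0.43  1.57 -0.12  1.32  1.66]
```

View pics/w5.png

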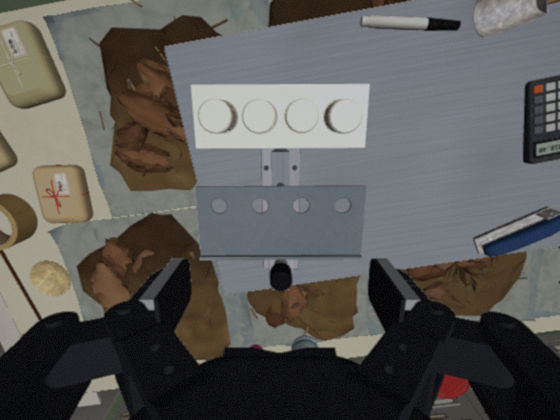

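All four caps are at z = 0.160, fully home, at (215–344, 116). The cover is still back, with the knob at (281,276). Next I grip the knob again.

Emit:
servo_tool(
  targets=[
    {"x": 0.0,"y": 0.003,"z": 0.12,"wx": -0.0006,"wy": 0.0008,"wz": 0},
    {"x": 0.08,"y": 0.003,"z": 0.24,"wx": -0.0006,"wy": 0.0008,"wz": 0},
    {"x": 0.2,"y": 0.003,"z": 0.301,"wx": -0.0006,"wy": 0.0008,"wz": 0},
    {"x": 0.3,"y": 0.003,"z": 0.301,"wx": -0.0006,"wy": 0.0008,"wz": 0},
    {"x": 0.36,"y": 0.003,"z": 0.301,"wx": -0.0006,"wy": 0.0008,"wz": 0},
    {"x": 0.41,"y": 0.003,"z": 0.301,"wx": -0.0006,"wy": 0.0008,"wz": 0},
    {"x": 0.46,"y": 0.003,"z": 0.301,"wx": -0.0006,"wy": 0.0008,"wz": 0},
    {"x": 0.51,"y": 0.003,"z": 0.301,"wx": -0.0006,"wy": 0.0008,"wz": 0},
    {"x": 0.55,"y": 0.003,"z": 0.301,"wx": -0.0006,"wy": 0.0008,"wz": 0},
    {"x": 0.577,"y": 0.003,"z": 0.301,"wx": -0.0006,"wy": 0.0008,"wz": 0},
    {"x": 0.577,"y": 0.003,"z": 0.301,"wx": -0.0006,"wy": 0.0008,"wz": 0},
    {"x": 0.577,"y": 0.003,"z": 0.301,"wx": -0.0006,"wy": 0.0008,"wz": 0},
  ],
)

```text
clock: 43.0
position: [0.6555, -0.1479, 0.1726]
tool_rot: [-0.07, 1.57, -0.228]
force: [-0.3, 0.5, 0.1]
grip_width: 0.0856
```

Emit:
servo_tool(
  targets=[
    {"x": 0,"y": 0,"z": 0,"wx": 0,"wy": 0,"wz": 0},
    {"x": 0,"y": 0,"z": 0,"wx": 0,"wy": 0,"wz": 0},
    {"x": 0,"y": 0,"z": 0,"wx": 0,"wy": 0,"wz": 0},
    {"x": 0,"y": 0,"z": 0,"wx": 0,"wy": 0,"wz": 0},
    {"x": 0,"y": 0,"z": 0,"wx": 0,"wy": 0,"wz": 0},
    {"x": 0,"y": 0,"z": 0,"wx": 0,"wy": 0,"wz": 0},
    {"x": 0,"y": 0,"z": 0,"wx": 0,"wy": 0,"wz": 0},
    {"x": 0,"y": 0,"z": 0,"wx": 0,"wy": 0,"wz": 0},
  ],
  grip=-1,
  squeeze=60,
)

```text
clock: 44.0
position: [0.6559, -0.1475, 0.1731]
tool_rot: [0.259, 1.569, 0.101]
force: [-0.1, 2.8, 5.7]
grip_width: 0.0282
```

Emit:
servo_tool(
  targets=[
    {"x": -0.02,"y": 0,"z": 0,"wx": 0,"wy": 0,"wz": 0},
    {"x": -0.038,"y": 0,"z": 0,"wx": 0,"wy": 0,"wz": 0},
    {"x": -0.038,"y": 0,"z": 0,"wx": 0,"wy": 0,"wz": 0},
    {"x": -0.038,"y": 0,"z": 0,"wx": 0,"wy": 0,"wz": 0},
  ],
)

```text
clock: 44.5
position: [0.6557, -0.1475, 0.188]
tool_rot: [0.322, 1.569, 0.164]
force: [0.3, 1.8, -7.7]
grip_width: 0.0282
```

```bash
python3 - <<'E'
from g import *
go([rk(.0905,0,.116)])
E
```

```text
now [ 0.6557 -0.1475  0.188 ] yaxis [0.157 0.988 0.   ] f [ 0.3  1.8 -7.7] w 0.0282 t 44.5
sh [ 0.0047 -0.0006 -0.2799] w [ 0.0001  0.0002 -0.0001] d 0.112 deg 0.1
```

Emit:
servo_tool(
  targets=[
    {"x": 0,"y": 0,"z": -0.03,"wx": 0,"wy": 0,"wz": 0},
    {"x": 0,"y": 0,"z": -0.07,"wx": 0,"wy": 0,"wz": 0},
    {"x": 0,"y": 0,"z": -0.11,"wx": 0,"wy": 0,"wz": 0},
    {"x": 0,"y": 0,"z": -0.16,"wx": 0,"wy": 0,"wz": 0},
    {"x": 0,"y": 0,"z": -0.21,"wx": 0,"wy": 0,"wz": 0},
    {"x": 0,"y": 0,"z": -0.25,"wx": 0,"wy": 0,"wz": 0},
    {"x": 0,"y": 0,"z": -0.28,"wx": 0,"wy": 0,"wz": 0},
    {"x": 0,"y": 0,"z": -0.28,"wx": 0,"wy": 0,"wz": 0},
    {"x": 0,"y": 0,"z": -0.28,"wx": 0,"wy": 0,"wz": 0},
    {"x": 0,"y": 0,"z": -0.28,"wx": 0,"wy": 0,"wz": 0},
  ],
)

```text
clock: 45.75
position: [0.5453, -0.1298, 0.1877]
tool_rot: [0.442, 1.57, 0.285]
force: [-1.6, 2.4, -9.0]
grip_width: 0.028
```

Emit:
servo_tool(
  targets=[
    {"x": 0.015,"y": 0,"z": 0,"wx": 0,"wy": 0,"wz": 0},
    {"x": 0.03,"y": 0,"z": 0,"wx": 0,"wy": 0,"wz": 0},
    {"x": 0.037,"y": 0,"z": 0,"wx": 0,"wy": 0,"wz": 0},
    {"x": 0.037,"y": 0,"z": 0,"wx": 0,"wy": 0,"wz": 0},
    {"x": 0.037,"y": 0,"z": 0,"wx": 0,"wy": 0,"wz": 0},
  ],
)

```text
clock: 46.38
position: [0.5457, -0.1299, 0.1731]
tool_rot: [0.203, 1.569, 0.046]
force: [1.4, 2.1, -0.8]
grip_width: 0.0282
```

Emit:
servo_tool(
  targets=[
    {"x": 0,"y": 0,"z": 0,"wx": 0,"wy": 0,"wz": 0},
    {"x": 0,"y": 0,"z": 0,"wx": 0,"wy": 0,"wz": 0},
    {"x": 0,"y": 0,"z": 0,"wx": 0,"wy": 0,"wz": 0},
    {"x": 0,"y": 0,"z": 0,"wx": 0,"wy": 0,"wz": 0},
    {"x": 0,"y": 0,"z": 0,"wx": 0,"wy": 0,"wz": 0},
    {"x": 0,"y": 0,"z": 0,"wx": 0,"wy": 0,"wz": 0},
    {"x": -0.1,"y": 0,"z": 0,"wx": 0,"wy": 0,"wz": 0},
    {"x": -0.25,"y": 0,"z": 0,"wx": 0,"wy": 0,"wz": 0},
    {"x": -0.4,"y": 0,"z": 0,"wx": 0,"wy": 0,"wz": 0},
    {"x": -0.5,"y": 0,"z": 0,"wx": 0,"wy": 0,"wz": 0},
    {"x": -0.6,"y": 0,"z": 0,"wx": 0,"wy": 0,"wz": 0},
    {"x": -0.6,"y": 0,"z": 0,"wx": 0,"wy": 0,"wz": 0},
  ],
  grip=1,
)

```text
clock: 47.88
position: [0.5459, -0.1304, 0.4157]
tool_rot: [0.122, 1.564, -0.036]
force: [0.6, -0.5, -0.8]
grip_width: 0.0856
```

```bash
python3 - <<'E'
from g import *
go([])
p,d,c=grab('wrist'); W=pts(d,c); save('w6',p)
def rect(m,name):
    n,l,s,ce=cv2.connectedComponentsWithStats(m.astype(np.uint8)); i=1+np.argmax(s[1:,4]); q=W[l==i]
    r=cv2.minAreaRect(q[:,:2].astype(np.float32)); print(name,len(q),r,np.median(q,0)); return q
rect(np.abs(W[...,2]-0.167)<0.006,'plate (start 0.4772,-0.1194)')
q=rect((p.max(-1)<70)&(np.abs(W[...,2]-.21)<0.01),'knob (start .5443 -.1304 .2055)')
t,_,_=grab('top')
z=np.load('/tmp/top.npz')['p']; print('calc region diff',np.abs(t[155:207,230:262].astype(int)-z[155:207,230:262]).mean())
E
```

```text
now [ 0.5459 -0.1304  0.4157] yaxis [0.157 0.988 0.001] f [ 0.6 -0.5 -0.8] w 0.0856 t 47.875
plate (start 0.4772,-0.1194) 12929 ((0.47813889384269714, -0.11958754807710648), (0.2203691452741623, 0.09462480992078781), 81.010986328125) [ 0.47868961 -0.11948545  0.16776598]
knob (start .5443 -.1304 .2055) 436 ((0.5441397428512573, -0.13098999857902527), (0.026495063677430153, 0.028046026825904846), 81.70349884033203) [ 0.54383163 -0.13037579  0.20548551]
calc region diff 1.415665064102564
```

View pics/w6.png

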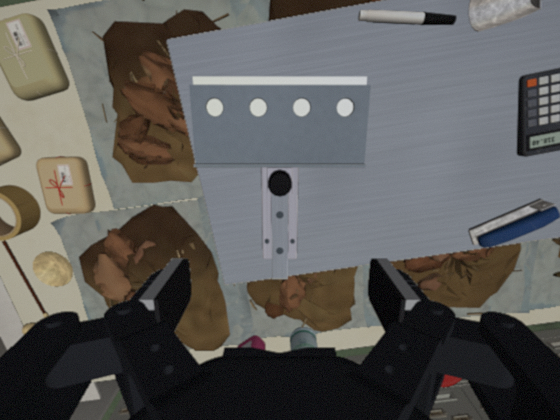

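The picture shows the cover shut, with white caps under its four holes at row 107. The knob at (279,183) is back at its starting position and height.

```bash
python3 -c "
from workcell import bot
print(bot.job_done())"
```

```text
the job is handed in; nothing more can be done
None
```

I handed the job in at about 48 s on the robot clock. All four vials are in the rack and the cover is shut, with the pin down in the front hole.

- **Opening:** I pulled the knob 15 mm and slid the cover back 112 mm. With the cover back, the knob stood at its pin-down height, so the pin was in the rear hole.
- **Vials:** Each of the four amber vials went into its own bore. Before closing, all four caps measured z = 0.160 m, the fully seated height, within 1.5 mm of their bore centres. Insertion forces stayed below 8 N.
- **Closing:** I pulled the knob again, slid the cover forward and lowered the pin. The cover came back within about 1 mm of its starting place. The knob top was at 0.2055 m, as at the start, so the pin is down in the front hole.
- **Last look:** The white caps showed through all four cover holes. The top picture of the calculator was unchanged, and the gripper was open and about 0.2 m clear.

No check failed. Two measurements disagreed slightly: the top and wrist cameras differed by about 2 mm on positions, and I used the wrist camera. I saw no sign of a vial being knocked aside.

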